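# Unpin the slide rack and file the slide boxes

### The arm

A 6-joint arm with a two-finger parallel gripper is mounted at the origin on the work surface. World frame = base frame: x ahead of the robot, y to its left, z up, the work surface at z = 0. Lengths are in m, angles in rad, forces in N, time in s.
With the tool pointing down it reaches from about 0.375 to 0.9 m from the base axis. Payload 3.1 kg.
Tool frame: the origin (TCP) lies between the finger pads; the fingertips stand 19 mm ahead of it and the grasp point (between the pads) is the TCP; z points along the fingers, y is the line along which they close (so a half turn about z gives the same grasp; the last joint's range is limited). The gripper opens to 87 mm and grips with 3 to 60 N. Pads are 19 mm wide; open, the fingers measure 117 mm over their backs; the gripper's body (75 mm by 190 mm) begins 51 mm behind the grasp point.
Start: joints at [-1.325, 0.527, 1.433, -0, 1.181, -0.178], TCP at [0.258, -0.569, 0.242] pointing down, gripper open.
Joint ranges: [-3.08, 3.08], [-0.75, 2.2], [0.22, 2.44], [-1.43, 4.57], [0, 2.65], [-2.85, 2.85]. Speed limits (rad/s): [2.79, 2.79, 3.14, 3.14, 3.14, 3.14].

### API

Orientations are given as a unit quaternion [x, y, z, w].
In Python, from rig import telemetry, viewer, hand_in gives the robot as it stands. The module is installed in compiled form; this text tells all that it offers.
- The arm moves only by the shell command python3 -m creep 'ROWS' [FORCE]. ROWS is JSON, a list of rows, each an object with "translation": the shift along the tool's x, y, z in mm, a list of three; "roll": the turn about the tool's z in degrees; "gripper": the finger opening in mm, from 0 to 87. In form: [{"translation": [tx, ty, tz], "roll": roll, "gripper": gripper}, ...]. A call has 1 to 5 rows; each row is the pose to reach, as a shift and turn from the pose commanded when the call began, along the tool's axes at that moment; what a row does not reach only later rows make up. A row lasts 1/12 s, in which the tool goes at most 41.7 mm and 7.16 degrees, less where a joint would pass 70% of its speed; a pose out of reach is approached as far as the arm can. A call with a gripper value outside its range is refused whole. The fingers move at their own pace and stop on an object; FORCE is the grip in N (left out, the last holds). Time passes only in rows, so rows that repeat a pose let the fingers close. It gives the time, the measured TCP pose, the force, the opening and the grip force at its end, in the units of the state.
- telemetry.get_obs(): the state, without advancing time (a new reading comes with each control period).
- viewer.camera(name): name is "scene" or "top"; returns the picture (400x640x3 uint8, blue, green, red); there is no depth.
- viewer.camera_info(name): a dict with "intrinsics" (3x3 intrinsics, pixels), "rvec" (rotation vector, rad) and "tvec" (3), from world to camera coordinates, as OpenCV has them. Camera axes: x right, y down, z forward; pixel columns grow to the right and rows downward; lengths in m; the calibration is good to about 2 mm. A picture is of the moment at which its call begins. camera_info takes no time and is no camera call.
- hand_in(): hands the job in; it is judged then, once.
Trained networks look in the newest picture that a camera, given by its name, has taken for a name from the list of things; names that differ only in an ending like _2 or _b are one class to them, and where a whole thing is asked for, a point or a joint stands for the part that bears it (a point fixed in the world has none). Each returns a list of dicts, best first, with "p" (0 to 1); they miss things now and then, are a little off and sometimes report something else, mostly with a low value. They report only what shows in the picture. A call takes as long as a camera call.
- viewer.recognise(camera, thing): "bbox" ([left, top, width, height] in pixels, round what is visible of it).
The state is a dict: "time": time; "q": joint angles; "joint_velocities": joint speeds; "joint_torque": joint torques, N m; "position": TCP position; "tool_rot": TCP orientation; "ft_force": force on the tool from outside, world axes, zero at the start; "moment": the same for the moment, N m; "grip_width": finger opening in m; "grip_force": force on a finger pad.
Only numpy, scipy, OpenCV 4.12 (cv2) and the standard library are available. Lean on these libraries where they do the work, as an engineer would, in place of code of your own. Each camera call takes 0.05 s, during which the arm holds its last target. There are 200 camera calls.

### The job

Draw the locking pin straight up out of the slide rack and park it in the open notch at the rack's side, hanging fully home by its collar; then slide the rack's end plate wide open. Stand every slide box upright between the rack's side rails, tall way up on a short narrow edge, in a straight row like books, broad faces towards the fixed end wall and the first one against that wall, and slide the end plate back up until the row is held snug with no gaps. Leave the pin parked and do not disturb the other things on the bench.

Things in the scene. Friction and masses are not known exactly. Their poses are not given: they have to be found in the camera images.
- rack: fixed rack: wooden base 100 (x) x 320 (y) x 20 mm, origin at its underside's centre on the table, z up. Fixed end wall at its +y end, 90 mm wide, 70 mm tall above the base, inner face at rack y = +148 mm; boxes stand on the base between wall and sliding end plate. Low side rails, 78 mm apart inside, tops at 34 mm. Pin bore at rack (0, 13.5) mm. The bracket with the parking notch is on its -x side
- notch (a point): pin's parking place on top of the bracket, at rack (-85, -120, 60) mm; axes as the rack's. The bracket is a level plate 6 mm thick, 44 mm wide (y), with a through slot 14 mm wide along rack x, open at its -x end (25 mm from this point), closed 7 mm past this point on +x; a post 23 to 35 mm past it on +x, same height, joins it to the rack. Shank goes in the slot, collar rests on the plate
- pin: loose steel locking pin, 60 g: shank 10 mm diameter, 34 mm long, below a collar 22 mm diameter, 4 mm thick; above it a round grip 16 mm diameter, 28 mm tall. Origin on its axis at the collar's underside, z up towards the grip. Starts in the bore (11.8 mm wide), collar on the end plate's tongue 40 mm above the table; blocks the end plate until drawn up 34 mm
- plate (a joint): position of the sliding end plate in m: 0 = shut (pinned, its face 34.5 mm from the end wall), growing as it slides along rack -y, away from the end wall, to 0.13 fully open; friction about 2 N, stays where it is left
- plate_face (a point): middle of the end plate's face that looks to the end wall (rack +y), 45 mm above the table; plate 74 mm wide, 10 mm thick, top 70 mm above the table. Axes as the rack's; moves with the plate. Behind it (rack -y) runs a tongue 50 mm wide, top at 40 mm, to 112.5 mm from the face
- plate_grip (a point): middle of the top, 84 mm above the table, of the black handle block on the tongue, 50 mm behind the plate's face: 44 mm wide (rack x), 14 mm thick (rack y), its foot at 40 mm; pinch it across its 14 mm from above. 33 mm free between it and the plate; the pin's bore is 50 mm behind it. Moves with the plate
- box1: flat grey slide box, a closed solid block 64 (own x) x 84 (own y) x 30 mm (own z, thickness), about 160 g, no loose lid, front and back alike; it starts lying flat on the bare table on the robot's right (y -0.38 to -0.12 m); origin at its centre. Two to four such boxes are present
- box2: flat grey slide box, a closed solid block 64 (own x) x 84 (own y) x 30 mm (own z, thickness), about 160 g, no loose lid, front and back alike; it starts lying flat on the bare table on the robot's right (y -0.38 to -0.12 m); origin at its centre. Two to four such boxes are present
- box3: flat grey slide box, a closed solid block 64 (own x) x 84 (own y) x 30 mm (own z, thickness), about 160 g, no loose lid, front and back alike; it starts lying flat on the bare table on the robot's right (y -0.38 to -0.12 m); origin at its centre. Two to four such boxes are present
- box4: flat grey slide box, a closed solid block 64 (own x) x 84 (own y) x 30 mm (own z, thickness), about 160 g, no loose lid, front and back alike; it starts lying flat on the bare table on the robot's right (y -0.38 to -0.12 m); origin at its centre. Two to four such boxes are present
- stain_bottle: bystander, to be left alone: amber stain bottle, 48 mm diameter, 110 mm tall; origin at the centre of its underside
- steel_dish: bystander, to be left alone: shallow steel dish, 120 mm across, 35 mm high; origin at the centre of its underside
- pen: bystander, to be left alone: black pen, 140 mm long, 10 mm thick, lying; origin at mid-length on its underside
- petri_dish: bystander, to be left alone: clear round dish, 70 mm across, 14 mm high; origin at the centre of its underside
- cover_glass_pack: bystander, to be left alone: small cardboard pack 50 x 35 x 18 mm; origin at the centre of its underside
- wash_bottle: bystander, to be left alone: clear bottle with red cap, 64 mm diameter, 180 mm tall; origin at the centre of its underside

How it is judged:
On the way, in this order (a step that is already met when the one before it is completed fails the run):
1. the pin is out of its bore and hangs in the notch (horizontal distance between pin and notch below 0.009 m and z of pin in the frame of notch between -0.004 and 0.004 m and angle between the z axis of pin and the z axis of rack, either way round below 0.15 rad and linear speed of pin below 0.02 m/s), for 0.3 s.
2. the end plate is slid wide open, the pin still parked (all of step 1 and value of joint plate above 0.11 m), for 0.2 s.
At the end, for the whole second after the job is handed in: Pin hung in the notch (9 mm, collar down within 4 mm, upright 0.15 rad). Every box on a short narrow edge on the base (0.1 rad, square 0.12 rad, within 18 mm of the middle line), row against the wall without gaps (4 mm, 2 more per box), plate within 5 mm of the last box; all at rest (all of step 1 and angle between the z axis of each of box1, box2, box3, box4 and the y axis of rack, either way round below 0.12 rad and angle between the y axis of each of box1, box2, box3, box4 and the z axis of rack, either way round below 0.1 rad and z of box1 in the frame of rack between 0.058 and 0.066 m and x of box1 in the frame of rack between -0.018 and 0.018 m and linear speed of each of box1, box2, box3, box4 below 0.02 m/s and z of box2 in the frame of rack between 0.058 and 0.066 m and x of box2 in the frame of rack between -0.018 and 0.018 m and z of box3 in the frame of rack between 0.058 and 0.066 m and x of box3 in the frame of rack between -0.018 and 0.018 m and z of box4 in the frame of rack between 0.058 and 0.066 m and x of box4 in the frame of rack between -0.018 and 0.018 m and (y of box1 in the frame of rack between 0.129 and 0.139 m or (y of box1 in the frame of rack between 0.097 and 0.109 m and (y of box2 in the frame of rack between 0.129 and 0.139 m or y of box3 in the frame of rack between 0.129 and 0.139 m or y of box4 in the frame of rack between 0.129 and 0.139 m)) or (y of box1 in the frame of rack between 0.065 and 0.079 m and (y of box2 in the frame of rack between 0.097 and 0.109 m or y of box3 in the frame of rack between 0.097 and 0.109 m or y of box4 in the frame of rack between 0.097 and 0.109 m)) or (y of box1 in the frame of rack between 0.033 and 0.049 m and (y of box2 in the frame of rack between 0.065 and 0.079 m or y of box3 in the frame of rack between 0.065 and 0.079 m or y of box4 in the frame of rack between 0.065 and 0.079 m))) and (y of box2 in the frame of rack between 0.129 and 0.139 m or (y of box2 in the frame of rack between 0.097 and 0.109 m and (y of box1 in the frame of rack between 0.129 and 0.139 m or y of box3 in the frame of rack between 0.129 and 0.139 m or y of box4 in the frame of rack between 0.129 and 0.139 m)) or (y of box2 in the frame of rack between 0.065 and 0.079 m and (y of box1 in the frame of rack between 0.097 and 0.109 m or y of box3 in the frame of rack between 0.097 and 0.109 m or y of box4 in the frame of rack between 0.097 and 0.109 m)) or (y of box2 in the frame of rack between 0.033 and 0.049 m and (y of box1 in the frame of rack between 0.065 and 0.079 m or y of box3 in the frame of rack between 0.065 and 0.079 m or y of box4 in the frame of rack between 0.065 and 0.079 m))) and (y of box3 in the frame of rack between 0.129 and 0.139 m or (y of box3 in the frame of rack between 0.097 and 0.109 m and (y of box1 in the frame of rack between 0.129 and 0.139 m or y of box2 in the frame of rack between 0.129 and 0.139 m or y of box4 in the frame of rack between 0.129 and 0.139 m)) or (y of box3 in the frame of rack between 0.065 and 0.079 m and (y of box1 in the frame of rack between 0.097 and 0.109 m or y of box2 in the frame of rack between 0.097 and 0.109 m or y of box4 in the frame of rack between 0.097 and 0.109 m)) or (y of box3 in the frame of rack between 0.033 and 0.049 m and (y of box1 in the frame of rack between 0.065 and 0.079 m or y of box2 in the frame of rack between 0.065 and 0.079 m or y of box4 in the frame of rack between 0.065 and 0.079 m))) and (y of box4 in the frame of rack between 0.129 and 0.139 m or (y of box4 in the frame of rack between 0.097 and 0.109 m and (y of box1 in the frame of rack between 0.129 and 0.139 m or y of box2 in the frame of rack between 0.129 and 0.139 m or y of box3 in the frame of rack between 0.129 and 0.139 m)) or (y of box4 in the frame of rack between 0.065 and 0.079 m and (y of box1 in the frame of rack between 0.097 and 0.109 m or y of box2 in the frame of rack between 0.097 and 0.109 m or y of box3 in the frame of rack between 0.097 and 0.109 m)) or (y of box4 in the frame of rack between 0.033 and 0.049 m and (y of box1 in the frame of rack between 0.065 and 0.079 m or y of box2 in the frame of rack between 0.065 and 0.079 m or y of box3 in the frame of rack between 0.065 and 0.079 m))) and (y of box1 in the frame of plate_face between 0.012 and 0.02 m or y of box2 in the frame of plate_face between 0.012 and 0.02 m or y of box3 in the frame of plate_face between 0.012 and 0.02 m or y of box4 in the frame of plate_face between 0.012 and 0.02 m) and velocity of joint plate between -0.01 and 0.01 m/s); the robot touches nothing.
It fails at once if a bystander is shoved more than 4 cm (distance of any of stain_bottle, steel_dish, pen, petri_dish, cover_glass_pack, wash_bottle from where it was at the start of the episode above 0.04 m).
It fails at once if a bystander is knocked over (angle between any of stain_bottle, steel_dish, petri_dish, cover_glass_pack, wash_bottle's own z axis and vertical above 0.6 rad).
Of box1, box2, box3, box4 only 2 to 4 are there at a start; the rules pass over those that are not, and their reading is None.
At some moment in a run one of box1, box2, box3, box4 may be knocked a few centimetres aside while the robot is not near it.
It also fails if it takes over 210 s, if anything falls off the work surface, if the arm or the gripper's body presses on something with over 40 N, if the wrist force passes 120 N, or if a joint passes its speed limit or range.

## Working session

There is one attempt and no reset: what is moved stays moved. The work goes in short steps, Python scripts to look and compute and a shell command to move; the robot and the scene stay as the last step left them, time stands still between calls to the robot, and variables do not carry over. Pictures are saved under pics/ and viewed, at most 14 in all, crops included, and the job is handed in when it is done.

```bash
mkdir -p pics
cat > h.py <<'E'
import numpy as np, cv2
from rig import telemetry, viewer, hand_in
def cam(n):
    i=viewer.camera_info(n); return np.array(i["intrinsics"],float),np.array(i["rvec"],float),np.array(i["tvec"],float)
def ray(n,u,v,z):
    K,r,t=cam(n); R=cv2.Rodrigues(r)[0]; c=-R.T@t.ravel(); d=R.T@np.linalg.inv(K)@np.array([u,v,1.]); return c+d*(z-c[2])/d[2]
def proj(n,p):
    K,r,t=cam(n); return cv2.projectPoints(np.array(p,float).reshape(-1,1,3),r,t,K,None)[0].reshape(-1,2)
E
python3 - <<'E'
from h import *
for n in ("top","scene"):
    im=viewer.camera(n); cv2.imwrite(f"pics/{n}0.png",im)
    K,r,t=cam(n);R=cv2.Rodrigues(r)[0];print(n,(-R.T@t.ravel()).round(3),K[0,0],R.round(2).tolist())
    for th in ("rack","pin","plate_grip","box1","wash_bottle","stain_bottle"):
        print(th,[(np.round(d["bbox"],1).tolist(),round(d["p"],2)) for d in viewer.recognise(n,th)])
o=telemetry.get_obs();print(o["position"],o["tool_rot"],o["time"])
E
```

```text
top [ 0.454 -0.009  1.525] 456.9913249144488 [[0.03, -1.0, 0.01], [-1.0, -0.03, -0.09], [0.09, -0.0, -1.0]]
rack [([214.8, 192.9, 105.5, 49.6], 0.58)]
pin []
plate_grip [([234.4, 196.1, 37.0, 23.2], 0.72)]
box1 [([355.5, 236.7, 28.2, 24.6], 0.98), ([399.1, 242.2, 28.5, 20.0], 0.79), ([356.2, 188.2, 30.1, 15.3], 0.74)]
wash_bottle [([159.6, 175.5, 29.8, 24.2], 0.59)]
stain_bottle [([194.7, 257.6, 17.1, 12.2], 0.55), ([216.4, 248.3, 17.7, 17.1], 0.49)]
scene [ 1.294 -0.089  0.995] 444.750213142856 [[0.11, 0.99, -0.01], [0.76, -0.09, -0.64], [-0.64, 0.06, -0.77]]
rack [([316.5, 176.5, 124.5, 63.4], 0.74)]
pin [([315.8, 181.0, 125.7, 53.4], 0.35), ([314.9, 255.0, 49.0, 42.4], 0.34)]
plate_grip [([377.3, 191.0, 44.4, 34.6], 0.9)]
box1 [([238.9, 228.7, 36.4, 30.5], 0.75), ([237.8, 186.0, 34.0, 23.2], 0.58), ([191.9, 179.6, 34.3, 28.1], 0.57), ([374.3, 188.0, 49.5, 36.8], 0.25)]
wash_bottle [([479.8, 179.8, 37.6, 55.3], 0.63), ([376.0, 201.8, 8.4, 9.9], 0.28)]
stain_bottle [([424.6, 140.0, 20.7, 34.3], 0.88)]
[ 0.2575855  -0.56943521  0.24159211] [9.77534197e-01 2.10776881e-01 5.23652349e-07 2.86647637e-05] 0.7
```

View pics/top0.png

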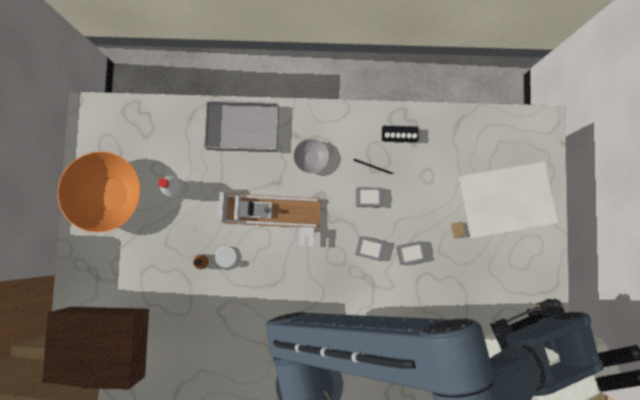

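View pics/scene0.png

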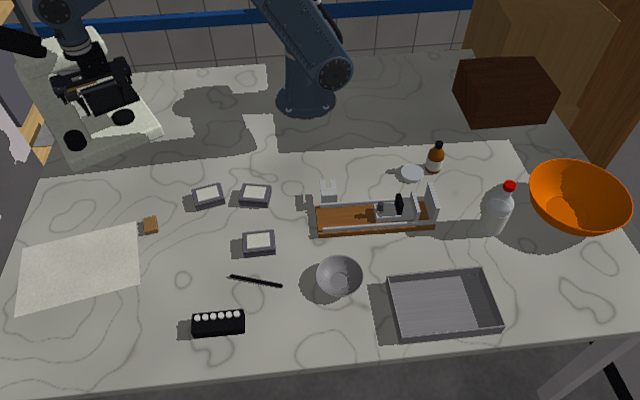

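Run:
```python
from h import *
a=cv2.imread("pics/top0.png"); 
cv2.imwrite("pics/rt.png",cv2.resize(a[185:260,205:335],None,fx=6,fy=6,interpolation=cv2.INTER_CUBIC))
cv2.imwrite("pics/bt.png",cv2.resize(a[180:270,345:445],None,fx=6,fy=6,interpolation=cv2.INTER_CUBIC))
s=cv2.imread("pics/scene0.png")
cv2.imwrite("pics/rs.png",cv2.resize(s[170:245,308:443],None,fx=5.8,fy=5.8,interpolation=cv2.INTER_CUBIC))
```

```text
(no output)
```

View pics/rt.png

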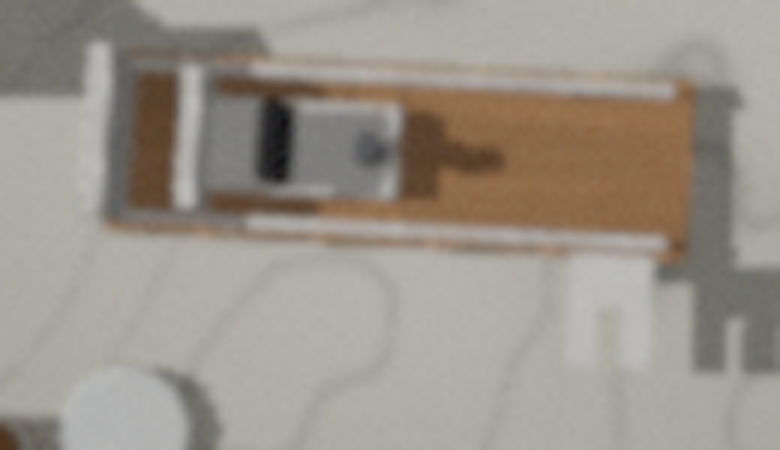

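View pics/bt.png

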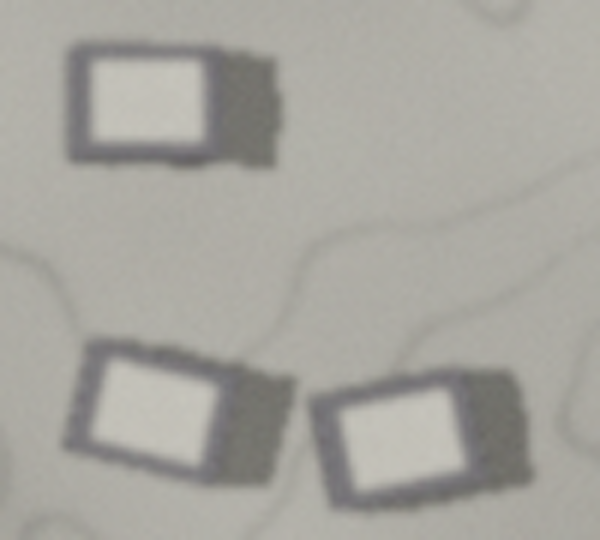

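View pics/rs.png

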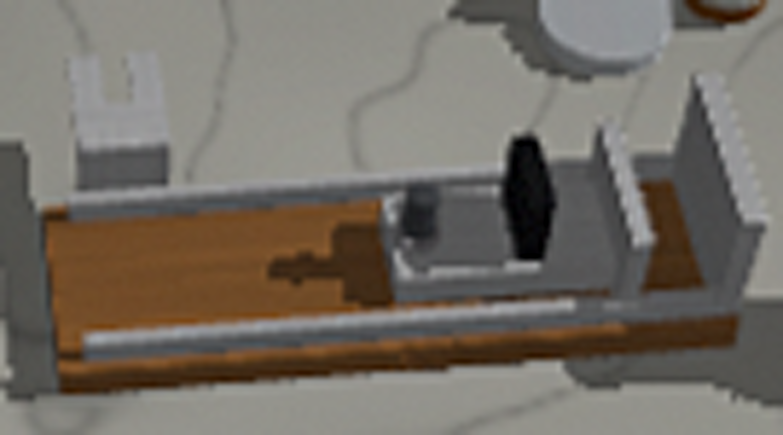

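```bash
cat > fit.py <<'E'
from h import *
from scipy.optimize import least_squares
T=[((693,84),(50,-160,20)),((688,262),(-50,-160,20)),((180,65),(37,113.5,70)),((203,66),(37,103.5,70)),((175,207),(-37,113.5,70)),((198,207),(-37,103.5,70)),
((90,43),(45,160,90)),((110,43),(45,148,90)),((82,210),(-45,160,90)),((105,210),(-45,148,90)),((565,368),(-110,-98,60)),((648,371),(-110,-142,60)),((608,305),(-78,-120,60)),((402,105),(25,1,40)),((398,200),(-25,1,40))]
S=[((60,365),(50,-160,20)),((43,210),(-50,-160,20)),((70,60),(-110,-142,60)),((157,55),(-110,-98,60)),((697,77),(-45,148,90)),((720,77),(-45,160,90)),((745,222),(45,148,90)),((765,215),(45,160,90)),
((598,125),(-37,103.5,70)),((635,243),(37,103.5,70)),((655,237),(37,113.5,70)),((380,195),(-25,1,40)),((400,275),(25,1,40))]
def tow(p,q):
    c,s=np.cos(p[2]),np.sin(p[2]); q=np.atleast_2d(np.array(q,float))/1000
    return np.c_[p[0]+c*q[:,0]-s*q[:,1],p[1]+s*q[:,0]+c*q[:,1],q[:,2]]
def px(L,f,o): return np.array([((a+.5)/f-.5+o[0],(b+.5)/f-.5+o[1]) for (a,b),_ in L])
if __name__=="__main__":
    D={"top":(px(T,6,(205,185)),[q for _,q in T]),"scene":(px(S,5.8,(308,170)),[q for _,q in S])}
    for names in (["top"],["scene"],["top","scene"]):
        f=lambda p:np.concatenate([(proj(n,tow(p,D[n][1]))-D[n][0]).ravel() for n in names])
        r=least_squares(f,[.45,.15,0],loss="soft_l1"); print(names,r.x.round(4),np.abs(f(r.x)).mean().round(2),np.abs(f(r.x)).max().round(2))
    p=r.x
    for k,q in dict(pin=(0,13.5,40),notch=(-85,-120,60),grip=(0,63.5,84)).items(): print(k,tow(p,q).round(4))
    g=cv2.resize(cv2.imread("pics/top0.png")[180:270,345:445],None,fx=6,fy=6,interpolation=cv2.INTER_CUBIC)
    m=(cv2.cvtColor(g,cv2.COLOR_BGR2GRAY)>140).astype(np.uint8)
    n,l,st,ce=cv2.connectedComponentsWithStats(m)
    for i in range(1,n):
        if 3000<st[i,4]<30000:
            b=cv2.boxPoints(cv2.minAreaRect(np.argwhere(l==i)[:,::-1].astype(np.float32)))
            w=np.array([ray("top",(x+.5)/6-.5+345,(y+.5)/6-.5+180,.03)[:2] for x,y in b])
            e=w[1]-w[0],w[2]-w[1]; L=max(e,key=np.linalg.norm)
            print("box",w.mean(0).round(4),[np.linalg.norm(v).round(3) for v in e],"long axis deg",np.degrees(np.arctan2(L[1],L[0])).round(1))
E
python3 fit.py; python3 -c "
from h import *
from scipy.spatial.transform import Rotation as R
print(R.from_quat(telemetry.get_obs()['tool_rot']).as_matrix().round(3))"
```

```text
['top'] [ 0.5585  0.1397 -0.0319] 0.36 0.89
['scene'] [ 0.5594  0.1394 -0.0239] 0.42 1.43
['top', 'scene'] [ 0.5588  0.1395 -0.0293] 0.41 1.12
pin [[0.5592 0.153  0.04  ]]
notch [[0.4703 0.0221 0.06  ]]
grip [[0.5606 0.203  0.084 ]]
box [ 0.6126 -0.1801] [np.float64(0.065), np.float64(0.049)] long axis deg -88.5
box [ 0.4426 -0.1867] [np.float64(0.05), np.float64(0.066)] long axis deg -103.1
box [ 0.4315 -0.3216] [np.float64(0.065), np.float64(0.049)] long axis deg -76.3
[[ 0.911  0.412  0.   ]
 [ 0.412 -0.911 -0.   ]
 [-0.     0.    -1.   ]]
```

```bash
cat > go.py <<'E'
# usage: go.py x y z az_deg -> shift in tool axes (mm) and roll (deg)
import sys
from h import *
from scipy.spatial.transform import Rotation as R
o=telemetry.get_obs(); M=R.from_quat(o["tool_rot"]).as_matrix()
x,y,z,a=map(float,sys.argv[1:5]); d=M.T@(np.array([x,y,z])-o["position"])*1000
c=np.degrees(np.arctan2(M[1,0],M[0,0])); r=(c-a+180)%360-180
print("shift",d.round(1),"roll",round(r,2),"t",round(o["time"],2),"pos",np.round(o["position"],4),"az",c.round(2),"w",round(o["grip_width"],4),"gf",np.round(o["grip_force"],1),"F",np.round(o["ft_force"],1),"q6",round(o["q"][5],2))
E
python3 -m creep '[{"translation":[28,-27,0],"roll":6,"gripper":40},{"translation":[56,-53,0],"roll":12,"gripper":40},{"translation":[84,-80,0],"roll":18,"gripper":40},{"translation":[112,-107,0],"roll":24,"gripper":40},{"translation":[140,-132,0],"roll":26,"gripper":40}]'
python3 go.py 0.5592 0.153 0.15 -1.7
```

```text
time: 1.12
position: [0.3309, -0.3896, 0.2416]
tool_rot: [1.0, -0.017, 0.0, -0.0]
ft_force: [0.3, -0.2, -0.1]
grip_width: 0.0616
grip_force: 0.0
shift [ 209.7 -549.9   91.8] roll -0.24 t 1.12 pos [ 0.3309 -0.3896  0.2416] az -1.94 w 0.0616 gf 0.0 F [ 0.3 -0.2 -0.1] q6 0.52
```

```bash
python3 -m creep '[{"translation":[14,-36,0],"roll":0,"gripper":40},{"translation":[28,-73,0],"roll":0,"gripper":40},{"translation":[42,-110,0],"roll":0,"gripper":40},{"translation":[56,-146,0],"roll":0,"gripper":40},{"translation":[70,-183,0],"roll":0,"gripper":40}]'
python3 -m creep '[{"translation":[14,-36,0],"roll":0,"gripper":40},{"translation":[28,-73,0],"roll":0,"gripper":40},{"translation":[42,-110,0],"roll":0,"gripper":40},{"translation":[56,-146,0],"roll":0,"gripper":40},{"translation":[70,-183,0],"roll":0,"gripper":40}]'
python3 -m creep '[{"translation":[14,-36,10],"roll":0,"gripper":40},{"translation":[28,-73,20],"roll":0,"gripper":40},{"translation":[42,-110,40],"roll":0,"gripper":40},{"translation":[56,-146,60],"roll":0,"gripper":40},{"translation":[70,-180,90],"roll":0,"gripper":40}]'
python3 -m creep '[{"translation":[0,0,0],"roll":0,"gripper":40},{"translation":[0,0,0],"roll":0,"gripper":40}]'
python3 go.py 0.5592 0.153 0.068 -1.7
```

```text
time: 1.53
position: [0.4066, -0.209, 0.2419]
tool_rot: [1.0, -0.015, 0.0, 0.0]
ft_force: [1.4, -0.2, -0.6]
grip_width: 0.0411
grip_force: 0.0
time: 1.95
position: [0.4819, -0.0279, 0.2419]
tool_rot: [1.0, -0.014, 0.0, 0.0]
ft_force: [-0.6, -0.6, 0.4]
grip_width: 0.0401
grip_force: 0.0
time: 2.37
position: [0.5551, 0.1435, 0.1585]
tool_rot: [1.0, -0.014, 0.002, -0.0]
ft_force: [2.0, -0.2, 0.6]
grip_width: 0.04
grip_force: 0.0
time: 2.53
position: [0.5524, 0.1424, 0.1559]
tool_rot: [1.0, -0.013, -0.002, 0.0]
ft_force: [-0.4, -0.2, -0.2]
grip_width: 0.0401
grip_force: 0.0
shift [  6.9 -10.8  87.9] roll 0.24 t 2.53 pos [0.5524 0.1424 0.1559] az -1.46 w 0.0401 gf 0.0 F [-0.4 -0.2 -0.2] q6 1.65
```

```bash
python3 -m creep '[{"translation":[3,-5,20],"roll":0.2,"gripper":40},{"translation":[7,-11,40],"roll":0.2,"gripper":40},{"translation":[7,-11,60],"roll":0.2,"gripper":40},{"translation":[7,-11,80],"roll":0.2,"gripper":40},{"translation":[7,-11,88],"roll":0.2,"gripper":40}]' 15
python3 -m creep '[{"translation":[0,0,0],"roll":0,"gripper":24},{"translation":[0,0,0],"roll":0,"gripper":18},{"translation":[0,0,0],"roll":0,"gripper":10},{"translation":[0,0,0],"roll":0,"gripper":10},{"translation":[0,0,0],"roll":0,"gripper":10}]' 15
python3 -m creep '[{"translation":[0,0,0],"roll":0,"gripper":10},{"translation":[0,0,0],"roll":0,"gripper":10},{"translation":[0,0,0],"roll":0,"gripper":10}]' 20
python3 go.py 0.5592 0.153 0.068 -1.7
```

```text
time: 2.95
position: [0.5596, 0.1502, 0.0689]
tool_rot: [1.0, -0.017, -0.001, 0.0]
ft_force: [-0.1, 1.1, -0.3]
grip_width: 0.0399
grip_force: 0.0
time: 3.37
position: [0.5615, 0.1518, 0.0712]
tool_rot: [1.0, -0.016, 0.001, -0.0]
ft_force: [-0.4, 1.0, 1.6]
grip_width: 0.0155
grip_force: 15.1
time: 3.62
position: [0.5615, 0.1519, 0.0712]
tool_rot: [1.0, -0.016, 0.001, -0.0]
ft_force: [-0.4, -0.3, 6.5]
grip_width: 0.0153
grip_force: 20.0
shift [-2.4 -1.   3.2] roll -0.15 t 3.62 pos [0.5615 0.1519 0.0712] az -1.85 w 0.0153 gf 20.0 F [-0.4 -0.3  6.5] q6 1.68
```

```bash
python3 -m creep '[{"translation":[0,0,-10],"roll":0,"gripper":10},{"translation":[0,0,-22],"roll":0,"gripper":10},{"translation":[0,0,-36],"roll":0,"gripper":10},{"translation":[0,0,-54],"roll":0,"gripper":10},{"translation":[0,0,-72],"roll":0,"gripper":10}]' 20
python3 -m creep '[{"translation":[0,0,0],"roll":0,"gripper":10},{"translation":[0,0,0],"roll":0,"gripper":10}]' 20
python3 go.py 0.4653 0.0221 0.14 -1.7
python3 - <<'E'
from h import *
s=viewer.camera("scene");cv2.imwrite("pics/pinup.png",cv2.resize(s[130:250,290:450],None,fx=5,fy=5,interpolation=cv2.INTER_CUBIC))
E
```

```text
time: 4.03
position: [0.5598, 0.1515, 0.143]
tool_rot: [1.0, -0.016, -0.001, 0.0]
ft_force: [0.3, 0.5, 0.1]
grip_width: 0.0156
grip_force: 20.0
time: 4.2
position: [0.561, 0.1517, 0.1433]
tool_rot: [1.0, -0.016, 0.001, 0.0]
ft_force: [0.0, 1.1, -1.1]
grip_width: 0.0152
grip_force: 20.0
shift [-91.5 132.6   3.1] roll -0.15 t 4.2 pos [0.561  0.1517 0.1433] az -1.85 w 0.0152 gf 20.0 F [ 0.   1.1 -1.1] q6 1.68
```

View pics/pinup.png

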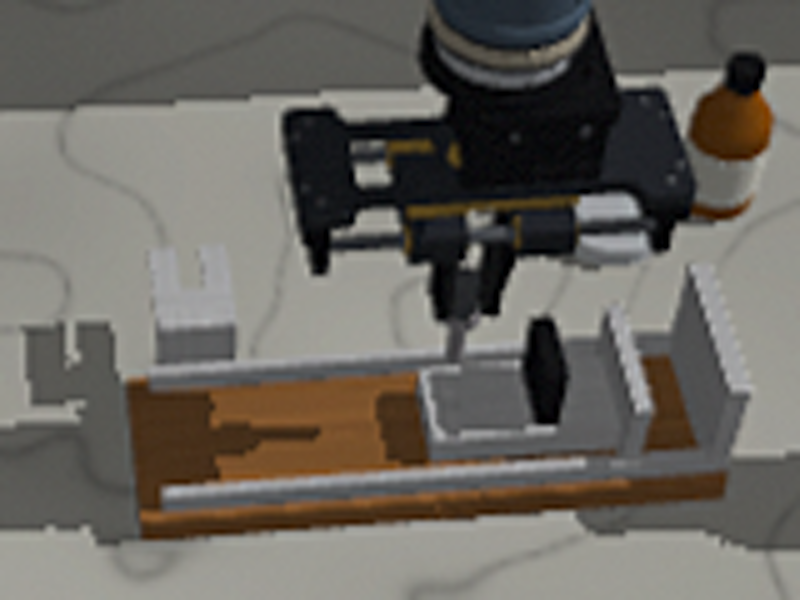

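```bash
python3 -m creep '[{"translation":[-15,22,0],"roll":0,"gripper":10},{"translation":[-34,50,0],"roll":0,"gripper":10},{"translation":[-56,80,0],"roll":0,"gripper":10},{"translation":[-78,112,0],"roll":0,"gripper":10},{"translation":[-93,134,0],"roll":0,"gripper":10}]' 20
python3 -m creep '[{"translation":[0,0,0],"roll":0,"gripper":10},{"translation":[0,0,0],"roll":0,"gripper":10},{"translation":[0,0,0],"roll":0,"gripper":10}]' 20
python3 go.py 0.4640 0.021 0.0935 -1.7
python3 - <<'E'
from h import *
s=viewer.camera("scene");cv2.imwrite("pics/notch.png",cv2.resize(s[130:230,290:410],None,fx=6,fy=6,interpolation=cv2.INTER_CUBIC))
E
```

```text
time: 4.67
position: [0.4594, 0.0197, 0.1407]
tool_rot: [1.0, -0.016, -0.003, -0.0]
ft_force: [0.5, -0.1, -0.5]
grip_width: 0.0156
grip_force: 20.0
time: 4.92
position: [0.4636, 0.0209, 0.1415]
tool_rot: [1.0, -0.017, -0.0, -0.0]
ft_force: [0.2, -0.1, -0.2]
grip_width: 0.0149
grip_force: 20.0
shift [ 0.4 -0.1 48. ] roll -0.2 t 4.92 pos [0.4636 0.0209 0.1415] az -1.9 w 0.0149 gf 20.0 F [ 0.2 -0.1 -0.2] q6 1.41
```

View pics/notch.png

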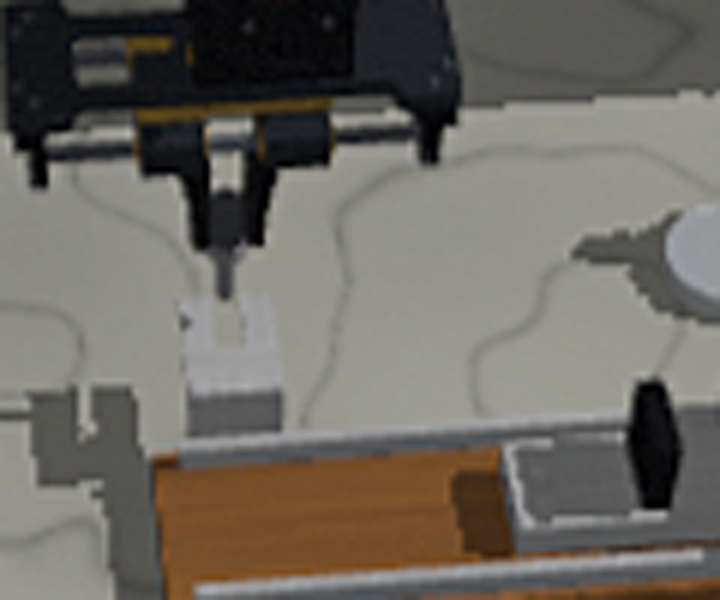

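```bash
python3 -c "
from h import *
print((proj('scene',[[.4636,.0209,.0765],[.4636,.0209,.06],[.4636,.0179,.06]])-[290,130])*6)"
```

```text
[[224.38311447 296.65956177]
 [224.11468434 320.34092429]
 [217.77653869 320.89672134]]
```

```bash
python3 -c "
from h import *
a=cv2.imread('pics/scene0.png',0); b=cv2.imread('pics/top0.png',0)
for r in (180,181,182,183,184,185,186): print(r,a[r,316:342])
for r in range(236,248): print(r,b[r,296:317])
from fit import tow
for p in ([.5588,.1395,-.0293],):
  for q in ((-110,-113,60),(-110,-127,60),(-110,-98,60),(-110,-142,60),(-78,-120,60),(-95,-120,60)): print(q,proj('scene',tow(p,q)).round(1),proj('top',tow(p,q)).round(1))
"
```

```text
180 [140 140 141 130 148 149 145 148 151 142 141 142 143 130 150 151 147 150
 152 146 142 143 142 142 143 142]
181 [140 139 141 136 152 151 149 151 153 143 142 143 144 134 152 151 149 149
 150 147 142 143 143 143 143 145]
182 [140 141 140 129 151 151 148 149 153 147 141 141 142 144 140 150 150 149
 152 148 143 143 143 142 145 144]
183 [140 141 140 132 152 153 149 149 152 146 143 142 143 143 130 148 151 148
 152 149 144 143 143 143 143 142]
184 [140 141 140 140 139 149 149 150 153 148 142 142 144 143 128 150 151 149
 150 154 145 143 144 143 144 143]
185 [140 140 139 139 143 153 151 150 154 146 142 142 142 142 140 153 151 149
 152 154 144 142 143 143 143 145]
186 [141 140 140 140 136 152 150 151 153 148 140 140 142 142 133 152 151 150
 151 154 146 143 143 144 145 144]
236 [163 166 172 177 185 188 185 186 181 176 176 175 179 186 186 186 183 175
 166 167 168]
237 [164 167 172 178 184 187 186 185 176 170 171 173 178 183 184 186 183 176
 169 167 168]
238 [169 168 172 178 184 185 184 185 177 170 169 172 178 182 185 187 184 177
 171 166 169]
239 [170 171 174 180 183 186 186 185 178 172 172 1
[... 359 characters left out ...]
172 172 177 184 185 187 184 176
 171 171 168]
244 [172 172 173 180 182 185 185 182 177 173 169 172 179 184 185 185 183 176
 170 169 169]
245 [170 172 173 176 180 181 180 180 175 171 170 170 177 181 184 184 179 174
 169 169 170]
246 [171 171 170 174 174 175 177 176 172 172 170 166 170 174 177 178 177 172
 168 170 169]
247 [171 170 170 172 172 170 173 172 171 169 167 163 163 167 169 171 172 172
 168 169 171]
(-110, -113, 60) [[329.7 178.4]] [[303.6 245.6]]
(-110, -127, 60) [[324.8 178.7]] [[308.  245.9]]
(-110, -98, 60) [[334.9 178.1]] [[298.9 245.4]]
(-110, -142, 60) [[319.5 179.1]] [[312.7 246.1]]
(-78, -120, 60) [[328.3 187. ]] [[306.4 235.7]]
(-95, -120, 60) [[327.7 182.5]] [[306.1 241.1]]
```

```bash
python3 -c "
from h import *
a=viewer.camera('scene'); a=cv2.cvtColor(a,cv2.COLOR_BGR2GRAY)
for r in range(173,187): print(r,a[r,316:342])
b=cv2.cvtColor(viewer.camera('top'),cv2.COLOR_BGR2GRAY)
print(proj('scene',[[.4636,.0209,.0765],[.4636,.0209,.0965]]))
"
```

```text
173 [146 146 143 141 133 139 149 156 145 103  70  65  66  92 132 151 151 149
 148 149 147 148 149 148 148 147]
174 [144 144 145 144 140 135 140 148 154 147  81  59  73 123 151 150 148 147
 149 148 148 149 148 148 148 148]
175 [145 146 145 146 144 131 130 144 149 161  86  57  79 132 150 150 148 149
 149 148 148 148 147 148 148 148]
176 [145 144 147 147 146 133 128 141 149 159  85  57  78 129 150 150 149 149
 148 149 148 149 149 148 148 148]
177 [144 145 147 146 146 139 130 140 146 159  83  54  79 129 149 150 147 147
 149 148 147 148 149 148 149 149]
178 [146 146 146 146 146 142 134 137 145 156  81  52  77 134 151 150 149 150
 149 148 147 149 148 149 148 149]
179 [146 146 147 147 151 147 140 145 151 154 102  57  87 145 158 156 152 153
 157 150 148 148 148 148 149 148]
180 [146 147 145 135 155 155 152 153 158 152 140 108 133 137 159 157 154 155
 158 151 148 149 148 149 149 149]
181 [146 147 146 141 160 158 155 156 158 151 151 144 152 143 158 158 155 155
 157 153 148 148 150 149 149 148]
182 [145 146 147 135 161 162 158 157 159 152 148 149 149 149 147 157 156 155
 158 154 149 148 150 150 148 149]
183 [147 147 147 142 122 110 148 157 159 152 148 149 149 149 134 154 157 155
 157 155 151 149 149 149 149 150]
184 [146 146 148 152  88 123 154 156 159 153 149 148 147 149 133 154 157 155
 158 159 151 149 149 149 150 149]
185 [148 147 146 149 136 159 158 157 160 155 147 146 148 147 145 160 156 155
 156 161 150 149 149 149 150 149]
186 [146 146 147 147 143 160 157 157 160 156 148 146 148 148 138 157 157 156
 157 160 152 148 150 150 150 149]
[[327.39718574 179.44326029]
 [327.45265537 174.54963545]]
```

```bash
python3 -m creep '[{"translation":[0,-0.9,4],"roll":0,"gripper":10},{"translation":[0,-0.9,10],"roll":0,"gripper":10},{"translation":[0,-0.9,15],"roll":0,"gripper":10},{"translation":[0,-0.9,20],"roll":0,"gripper":10},{"translation":[0,-0.9,24],"roll":0,"gripper":10}]' 20
python3 -m creep '[{"translation":[0,0,0],"roll":0,"gripper":10},{"translation":[0,0,0],"roll":0,"gripper":10}]' 20
python3 go.py 0.4690 0.0217 0.0935 -1.7
python3 -c "
from h import *
a=viewer.camera('scene'); a=cv2.cvtColor(a,cv2.COLOR_BGR2GRAY)
for r in range(175,190): print(r,a[r,316:342])"
```

```text
time: 5.48
position: [0.463, 0.0219, 0.117]
tool_rot: [1.0, -0.016, -0.001, -0.0]
ft_force: [0.4, -0.0, -0.3]
grip_width: 0.0153
grip_force: 20.0
time: 5.65
position: [0.4631, 0.0217, 0.1174]
tool_rot: [1.0, -0.016, -0.0, -0.0]
ft_force: [1.0, -0.0, -0.3]
grip_width: 0.0155
grip_force: 20.0
shift [ 6.  -0.1 23.9] roll -0.16 t 5.65 pos [0.4631 0.0217 0.1174] az -1.86 w 0.0155 gf 20.0 F [ 1.  -0.  -0.3] q6 1.41
175 [145 146 146 147 149 135  54   0   9  27  35  35  35  31  39  17   0   0
 107 151 152 148 149 148 149 149]
176 [146 146 146 149 149 146  55   0   1  27  30  31  33  26  86  68  31  11
 101 148 150 148 149 148 149 149]
177 [145 146 147 147 149 147  94  89  59  58  53  53  43  52 107 122 129 129
 138 150 150 148 148 150 148 148]
178 [148 147 148 148 148 146 129 136 118  73  61  67  61  60 116 147 155 156
 154 152 150 149 148 149 149 150]
179 [147 147 146 148 151 150 143 150 153 139  79  63  70  99 151 159 155 155
 158 150 148 149 150 149 149 149]
180 [146 146 147 137 156 158 154 157 163 163  86  59  75 112 163 159 156 156
 158 152 148 148 150 149 149 149]
181 [146 148 147 143 
[... 277 characters left out ...]

 158 155 149 148 150 149 151 150]
184 [146 148 148 153  96  79  80  77 134 150 103  60  75 123 132 157 157 156
 157 161 151 150 150 150 150 150]
185 [147 146 147 150 141 143 140 137 164 162 146  96  88 137 148 160 157 156
 158 161 152 149 150 150 150 150]
186 [147 147 147 147 144 163 161 161 163 158 153 138 135 148 140 159 158 156
 158 161 152 150 150 150 151 151]
187 [146 146 148 147 144 160 158 157 160 159 152 153 154 153 149 159 161 159
 159 162 154 149 150 151 152 150]
188 [147 147 147 148 152 158 156 156 159 160 156 157 157 157 157 160 159 160
 160 161 156 149 150 151 151 150]
189 [147 146 147 148 137 152 155 155 155 156 156 156 157 155 157 156 156 155
 157 157 155 149 150 150 151 151]
```

```bash
python3 -m creep '[{"translation":[0,0,6],"roll":0,"gripper":10},{"translation":[0,0,12],"roll":0,"gripper":10},{"translation":[0,0,18],"roll":0,"gripper":10},{"translation":[0,0,22],"roll":0,"gripper":10},{"translation":[0,0,22],"roll":0,"gripper":10}]' 20
python3 -m creep '[{"translation":[2,0,0],"roll":0,"gripper":10},{"translation":[4,0,0],"roll":0,"gripper":10},{"translation":[6,0,1],"roll":0,"gripper":10},{"translation":[6,0,2],"roll":0,"gripper":10},{"translation":[6,0,3],"roll":0,"gripper":10}]' 20
python3 go.py 0.4690 0.0217 0.0915 -1.7
```

```text
time: 6.12
position: [0.4626, 0.0217, 0.0948]
tool_rot: [1.0, -0.016, -0.001, -0.0]
ft_force: [-0.1, 0.6, -0.6]
grip_width: 0.0157
grip_force: 20.0
time: 6.53
position: [0.4697, 0.0214, 0.093]
tool_rot: [1.0, -0.016, 0.0, 0.0]
ft_force: [-0.6, 0.1, -0.2]
grip_width: 0.0152
grip_force: 20.0
shift [-0.7 -0.2  1.5] roll -0.16 t 6.53 pos [0.4697 0.0214 0.093 ] az -1.86 w 0.0152 gf 20.0 F [-0.6  0.1 -0.2] q6 1.41
```

Lower until the collar touches, release gently and rise.

```bash
python3 -m creep '[{"translation":[0,0,1],"roll":0,"gripper":10},{"translation":[0,0,2],"roll":0,"gripper":10},{"translation":[0,0,2],"roll":0,"gripper":10}]' 20
python3 -m creep '[{"translation":[0,0,0],"roll":0,"gripper":17},{"translation":[0,0,0],"roll":0,"gripper":22},{"translation":[0,0,0],"roll":0,"gripper":30},{"translation":[0,0,0],"roll":0,"gripper":30}]' 20
python3 -m creep '[{"translation":[0,0,-15],"roll":0,"gripper":30},{"translation":[0,0,-35],"roll":0,"gripper":30},{"translation":[0,0,-55],"roll":0,"gripper":30},{"translation":[0,0,-75],"roll":0,"gripper":34},{"translation":[0,0,-90],"roll":0,"gripper":36}]' 20
python3 go.py 0.5606 0.202 0.17 -1.7
python3 - <<'E'
from h import *
s=viewer.camera("scene");cv2.imwrite("pics/parked.png",cv2.resize(s[150:230,300:440],None,fx=5.7,fy=5.7,interpolation=cv2.INTER_CUBIC))
E
```

```text
time: 6.78
position: [0.4692, 0.0216, 0.0912]
tool_rot: [1.0, -0.016, 0.0, -0.0]
ft_force: [-0.7, 0.2, 3.3]
grip_width: 0.0152
grip_force: 20.0
time: 7.12
position: [0.4692, 0.0215, 0.0908]
tool_rot: [1.0, -0.016, -0.0, 0.0]
ft_force: [0.0, -0.3, 0.7]
grip_width: 0.0269
grip_force: 0.0
time: 7.53
position: [0.4696, 0.0214, 0.1822]
tool_rot: [1.0, -0.016, 0.001, 0.0]
ft_force: [-0.0, 0.1, 0.3]
grip_width: 0.0339
grip_force: 0.0
shift [  85.1 -183.4   12.2] roll -0.16 t 7.53 pos [0.4696 0.0214 0.1822] az -1.86 w 0.0339 gf 0.0 F [-0.   0.1  0.3] q6 1.41
```

View pics/parked.png

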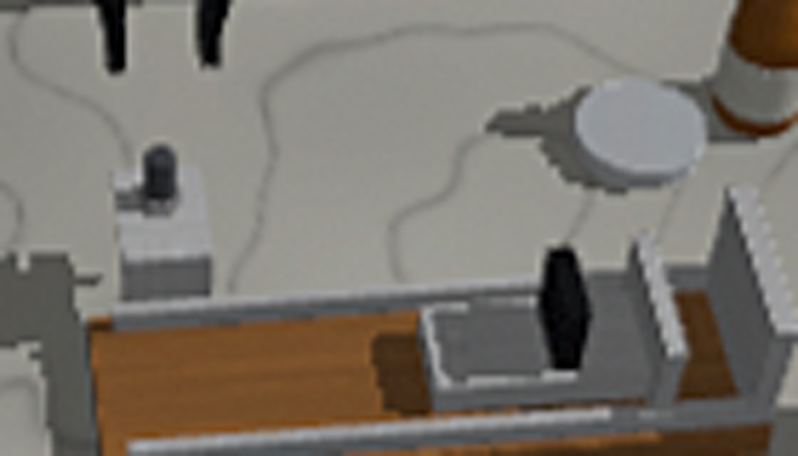

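```bash
python3 -m creep '[{"translation":[15,-32,0],"roll":0,"gripper":36},{"translation":[32,-70,0],"roll":0,"gripper":36},{"translation":[50,-108,0],"roll":0,"gripper":36},{"translation":[68,-146,0],"roll":0,"gripper":36},{"translation":[85,-183,10],"roll":-0.2,"gripper":36}]' 20
python3 -m creep '[{"translation":[0,0,20],"roll":0,"gripper":36},{"translation":[0,0,40],"roll":0,"gripper":36},{"translation":[0,0,60],"roll":0,"gripper":36},{"translation":[0,0,60],"roll":0,"gripper":36}]' 20
python3 go.py 0.5606 0.202 0.074 -1.7
```

```text
time: 8.0
position: [0.5616, 0.2028, 0.172]
tool_rot: [1.0, -0.015, 0.002, -0.0]
ft_force: [1.1, -0.8, 0.4]
grip_width: 0.0363
grip_force: 0.0
time: 8.33
position: [0.5564, 0.2006, 0.1065]
tool_rot: [1.0, -0.014, -0.005, 0.001]
ft_force: [-1.1, -0.1, -0.4]
grip_width: 0.0361
grip_force: 0.0
shift [ 4.5 -1.6 32.5] roll 0.08 t 8.33 pos [0.5564 0.2006 0.1065] az -1.62 w 0.0361 gf 0.0 F [-1.1 -0.1 -0.4] q6 1.76
```

```bash
python3 -m creep '[{"translation":[1,-1,10],"roll":0,"gripper":36},{"translation":[2,-1,22],"roll":0,"gripper":36},{"translation":[2,-1,33],"roll":0,"gripper":36},{"translation":[2,-1,33],"roll":0,"gripper":25},{"translation":[2,-1,33],"roll":0,"gripper":10}]' 20
python3 -m creep '[{"translation":[0,0,0],"roll":0,"gripper":10},{"translation":[0,0,0],"roll":0,"gripper":10},{"translation":[0,0,0],"roll":0,"gripper":10},{"translation":[0,0,0],"roll":0,"gripper":10}]' 20
python3 go.py 0.5568 0.072 0.074 -1.7
```

```text
time: 8.75
position: [0.5615, 0.2014, 0.0776]
tool_rot: [1.0, -0.015, -0.001, 0.0]
ft_force: [0.7, -0.2, 0.7]
grip_width: 0.0288
grip_force: 0.0
time: 9.08
position: [0.5624, 0.202, 0.0788]
tool_rot: [1.0, -0.014, 0.001, -0.0]
ft_force: [-0.5, 1.5, 0.5]
grip_width: 0.014
grip_force: 20.0
shift [ -1.8 130.1   4.7] roll 0.05 t 9.08 pos [0.5624 0.202  0.0788] az -1.65 w 0.014 gf 20.0 F [-0.5  1.5  0.5] q6 1.76
```

```bash
python3 -m creep '[{"translation":[0,10,0],"roll":0,"gripper":8},{"translation":[0,24,0],"roll":0,"gripper":8},{"translation":[0,38,0],"roll":0,"gripper":8},{"translation":[0,52,0],"roll":0,"gripper":8},{"translation":[0,66,0],"roll":0,"gripper":8}]' 20
python3 -m creep '[{"translation":[0,14,0],"roll":0,"gripper":8},{"translation":[0,28,0],"roll":0,"gripper":8},{"translation":[0,42,0],"roll":0,"gripper":8},{"translation":[0,54,0],"roll":0,"gripper":8},{"translation":[0,62,0],"roll":0,"gripper":8}]' 20
python3 -m creep '[{"translation":[0,0,0],"roll":0,"gripper":8},{"translation":[0,0,0],"roll":0,"gripper":8},{"translation":[0,0,0],"roll":0,"gripper":8},{"translation":[0,0,0],"roll":0,"gripper":8}]' 20
python3 go.py 0.5568 0.072 0.074 -1.7
```

```text
time: 9.5
position: [0.5606, 0.1339, 0.0788]
tool_rot: [1.0, -0.015, 0.001, -0.0]
ft_force: [1.4, 2.7, 4.5]
grip_width: 0.014
grip_force: 20.0
time: 9.92
position: [0.559, 0.0729, 0.0787]
tool_rot: [1.0, -0.017, 0.001, -0.002]
ft_force: [4.9, 35.4, 5.0]
grip_width: 0.0141
grip_force: 19.9
time: 10.25
position: [0.559, 0.0732, 0.0787]
tool_rot: [1.0, -0.015, 0.001, -0.001]
ft_force: [2.8, 5.7, 4.9]
grip_width: 0.0144
grip_force: 20.0
shift [-2.2  1.3  4.7] roll -0.07 t 10.25 pos [0.559  0.0732 0.0787] az -1.77 w 0.0144 gf 20.0 F [2.8 5.7 4.9] q6 1.53
```

```bash
cat > boxes.py <<'E'
from h import *
a=viewer.camera("top"); g=cv2.resize(a[150:300,330:480],None,fx=6,fy=6,interpolation=cv2.INTER_CUBIC)
m=(cv2.cvtColor(g,cv2.COLOR_BGR2GRAY)>140).astype(np.uint8)
n,l,st,ce=cv2.connectedComponentsWithStats(m)
for i in range(1,n):
    if 3000<st[i,4]<30000:
        (c,wh,_)=r=cv2.minAreaRect(np.argwhere(l==i)[:,::-1].astype(np.float32)); b=cv2.boxPoints(r)
        w=np.array([ray("top",(x+.5)/6-.5+330,(y+.5)/6-.5+150,.03)[:2] for x,y in b])
        e=w[1]-w[0],w[2]-w[1]; L=max(e,key=np.linalg.norm); s=sorted(np.linalg.norm(v) for v in e)
        if s[1]>.09: continue
        L=L*np.sign(L[1])/np.linalg.norm(L); c=w.mean(0)
        print("box",c.round(4),np.round(s,3),"az",np.degrees(np.arctan2(L[1],L[0])).round(1),"grip at",(c+.029*L).round(4))
E
python3 -m creep '[{"translation":[0,0,0],"roll":0,"gripper":20},{"translation":[0,0,0],"roll":0,"gripper":30},{"translation":[0,0,0],"roll":0,"gripper":34},{"translation":[0,0,-20],"roll":0,"gripper":34},{"translation":[0,0,-50],"roll":0,"gripper":34}]' 20
python3 -m creep '[{"translation":[0,0,-30],"roll":-7,"gripper":34},{"translation":[0,30,-60],"roll":-14,"gripper":50},{"translation":[0,70,-60],"roll":-21,"gripper":87},{"translation":[0,110,-60],"roll":-28,"gripper":87},{"translation":[0,150,-60],"roll":-35,"gripper":87}]' 20
python3 boxes.py; python3 go.py 0.6118 -0.1516 0.18 91.5
```

```text
time: 10.67
position: [0.5547, 0.0728, 0.1253]
tool_rot: [1.0, -0.015, -0.005, 0.0]
ft_force: [0.6, -0.2, 0.0]
grip_width: 0.0326
grip_force: 0.0
time: 11.08
position: [0.5532, -0.072, 0.1885]
tool_rot: [0.96, 0.279, -0.0, 0.0]
ft_force: [1.0, 0.1, 0.9]
grip_width: 0.0532
grip_force: 0.0
box [ 0.6162 -0.2038] [0.029 0.056] az 23.6 grip at [ 0.6427 -0.1922]
box [ 0.5066 -0.0977] [0.058 0.06 ] az 69.7 grip at [ 0.5167 -0.0705]
box [ 0.4423 -0.1866] [0.052 0.068] az 77.5 grip at [ 0.4486 -0.1582]
box [ 0.4314 -0.3215] [0.051 0.068] az 103.2 grip at [ 0.4248 -0.2933]
shift [10.1 91.7  8.8] roll -58.95 t 11.13 pos [ 0.554  -0.0796  0.1883] az 32.55 w 0.0569 gf 0.0 F [ 0.8 -3.3 -0.8] q6 0.67
```

```bash
python3 -m creep '[{"translation":[0,0,0],"roll":-7,"gripper":87},{"translation":[0,0,0],"roll":-14,"gripper":87},{"translation":[0,0,0],"roll":-21,"gripper":87},{"translation":[0,0,0],"roll":-28,"gripper":87},{"translation":[0,0,0],"roll":-35,"gripper":87}]' 10
python3 -m creep '[{"translation":[0,0,0],"roll":-7,"gripper":87},{"translation":[0,0,0],"roll":-10,"gripper":87},{"translation":[0,0,0],"roll":-10,"gripper":87}]' 10
python3 go.py 0.4480 -0.1595 0.10 77.5
```

```text
time: 11.55
position: [0.5528, -0.0707, 0.1873]
tool_rot: [0.832, 0.554, -0.001, -0.001]
ft_force: [0.9, 0.5, -0.7]
grip_width: 0.0851
grip_force: 0.0
time: 11.8
position: [0.553, -0.0705, 0.1874]
tool_rot: [0.782, 0.623, -0.001, -0.001]
ft_force: [1.2, -0.6, 0.3]
grip_width: 0.0868
grip_force: 0.0
shift [-110.2  -82.1   87.6] roll -0.46 t 11.8 pos [ 0.553  -0.0705  0.1874] az 77.04 w 0.0868 gf 0.0 F [ 1.2 -0.6  0.3] q6 -0.1
```

```bash
python3 -m creep '[{"translation":[-25,-19,0],"roll":-0.4,"gripper":87},{"translation":[-52,-39,10],"roll":-0.4,"gripper":87},{"translation":[-80,-60,30],"roll":-0.4,"gripper":87},{"translation":[-110,-82,55],"roll":-0.4,"gripper":87},{"translation":[-110,-82,80],"roll":-0.4,"gripper":87}]' 10
python3 -m creep '[{"translation":[0,0,0],"roll":0,"gripper":87},{"translation":[0,0,10],"roll":0,"gripper":87},{"translation":[0,0,10],"roll":0,"gripper":87}]' 10
python3 go.py 0.4480 -0.1595 0.023 77.5
```

```text
time: 12.22
position: [0.4455, -0.1613, 0.1079]
tool_rot: [0.782, 0.623, -0.001, -0.001]
ft_force: [0.4, -0.0, 0.6]
grip_width: 0.0871
grip_force: 0.0
time: 12.47
position: [0.4492, -0.1588, 0.0974]
tool_rot: [0.781, 0.625, -0.0, -0.001]
ft_force: [0.2, -1.1, 0.0]
grip_width: 0.0868
grip_force: 0.0
shift [-1.  -0.9 74.4] roll -0.13 t 12.47 pos [ 0.4492 -0.1588  0.0974] az 77.37 w 0.0868 gf 0.0 F [ 0.2 -1.1  0. ] q6 -0.35
```

```bash
python3 -m creep '[{"translation":[-1,-1,25],"roll":0,"gripper":87},{"translation":[-1,-1,50],"roll":0,"gripper":87},{"translation":[-1,-1,66],"roll":0,"gripper":87},{"translation":[-1,-1,74],"roll":0,"gripper":87},{"translation":[-1,-1,74],"roll":0,"gripper":70}]' 8
python3 -m creep '[{"translation":[0,0,0],"roll":0,"gripper":58},{"translation":[0,0,0],"roll":0,"gripper":58},{"translation":[0,0,0],"roll":0,"gripper":58},{"translation":[0,0,0],"roll":0,"gripper":58}]' 8
python3 go.py 0.4480 -0.1595 0.023 77.5
```

```text
time: 12.88
position: [0.4485, -0.1593, 0.0235]
tool_rot: [0.78, 0.626, -0.0, -0.001]
ft_force: [0.3, 0.0, 1.0]
grip_width: 0.0845
grip_force: 0.0
time: 13.22
position: [0.4491, -0.1601, 0.0252]
tool_rot: [0.78, 0.626, 0.0, 0.001]
ft_force: [0.3, 0.4, 3.0]
grip_width: 0.064
grip_force: 8.0
shift [ 0.4 -1.2  2.2] roll -0.04 t 13.22 pos [ 0.4491 -0.1601  0.0252] az 77.46 w 0.064 gf 8.0 F [0.3 0.4 3. ] q6 -0.36
```

```bash
python3 -m creep '[{"translation":[-5,0,-11],"roll":0,"gripper":58},{"translation":[-11,0,-21],"roll":0,"gripper":58},{"translation":[-19,0,-30],"roll":0,"gripper":58},{"translation":[-28,0,-37],"roll":0,"gripper":58},{"translation":[-38,0,-43],"roll":0,"gripper":58}]' 8
python3 -m creep '[{"translation":[-11,0,-4],"roll":0,"gripper":58},{"translation":[-23,0,-7],"roll":0,"gripper":58},{"translation":[-35,0,-7],"roll":0,"gripper":58},{"translation":[-46,0,-6],"roll":0,"gripper":58},{"translation":[-58,0,-3],"roll":0,"gripper":58}]' 8
python3 -m creep '[{"translation":[0,0,0],"roll":0,"gripper":58},{"translation":[0,0,0],"roll":0,"gripper":58}]' 8
python3 go.py 0.4480 -0.1595 0.023 77.5
python3 - <<'E'
from h import *
s=viewer.camera("scene");cv2.imwrite("pics/tip.png",cv2.resize(s[130:250,160:320],None,fx=5,fy=5,interpolation=cv2.INTER_CUBIC))
E
```

```text
time: 13.63
position: [0.44, -0.1976, 0.0681]
tool_rot: [0.78, 0.626, 0.0, 0.0]
ft_force: [-0.5, -0.2, -1.2]
grip_width: 0.0638
grip_force: 8.0
time: 14.05
position: [0.4271, -0.2548, 0.0699]
tool_rot: [0.78, 0.625, 0.0, 0.0]
ft_force: [0.6, 0.4, -2.1]
grip_width: 0.0641
grip_force: 8.0
time: 14.22
position: [0.4269, -0.2541, 0.0694]
tool_rot: [0.781, 0.625, -0.0, -0.001]
ft_force: [0.3, -0.1, -0.9]
grip_width: 0.0642
grip_force: 8.0
shift [96.9 -0.1 46.5] roll -0.15 t 14.22 pos [ 0.4269 -0.2541  0.0694] az 77.35 w 0.0642 gf 8.0 F [ 0.3 -0.1 -0.9] q6 -0.54
```

View pics/tip.png

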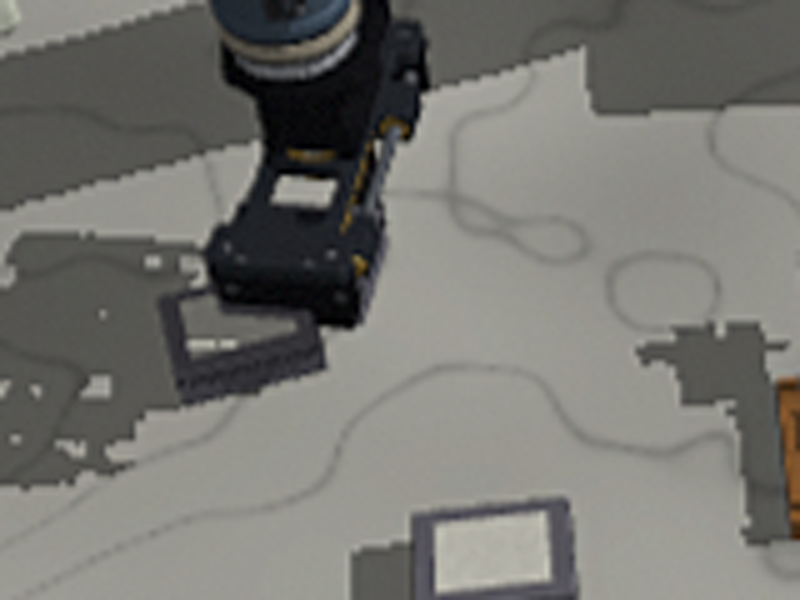

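```bash
python3 -m creep '[{"translation":[0,0,-10],"roll":0,"gripper":58},{"translation":[0,0,-40],"roll":0,"gripper":58},{"translation":[0,0,-75],"roll":-3,"gripper":58},{"translation":[0,0,-110],"roll":-6,"gripper":58},{"translation":[0,0,-140],"roll":-11,"gripper":58}]' 20
python3 go.py 0.5623 0.2573 0.21 88.3
python3 - <<'E'
from h import *
print("cap",ray("top",163,183,.18), "bot",ray("scene",495,232,0))
s=viewer.camera("scene");cv2.imwrite("pics/up.png",cv2.resize(s[90:230,160:320],None,fx=4,fy=4,interpolation=cv2.INTER_CUBIC))
E
```

```text
time: 14.68
position: [0.4274, -0.2524, 0.2126]
tool_rot: [0.715, 0.699, 0.0, 0.0]
ft_force: [-0.5, -1.3, -0.6]
grip_width: 0.0639
grip_force: 20.0
shift [512.6 123.4   2.6] roll 0.41 t 14.68 pos [ 0.4274 -0.2524  0.2126] az 88.71 w 0.0639 gf 20.0 F [-0.5 -1.3 -0.6] q6 -0.74
cap [0.61982765 0.44797369 0.18      ] bot [0.6402875  0.46023799 0.        ]
```

View pics/up.png

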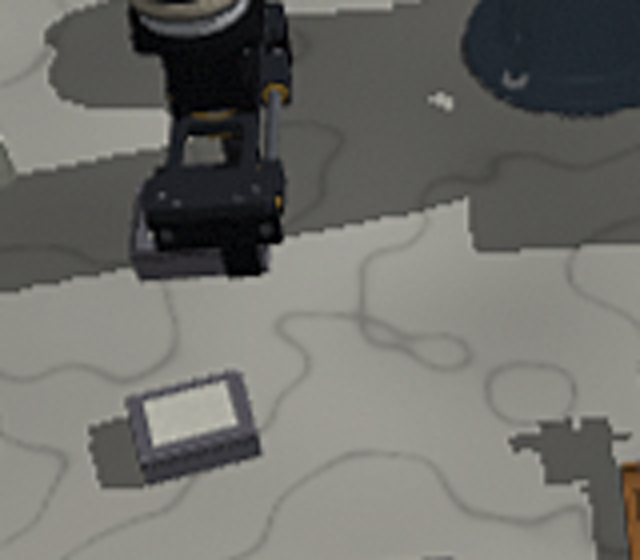

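```bash
python3 -m creep '[{"translation":[30,5,0],"roll":0,"gripper":58},{"translation":[65,10,0],"roll":0,"gripper":58},{"translation":[100,15,20],"roll":0,"gripper":58},{"translation":[120,20,60],"roll":0,"gripper":58},{"translation":[120,20,100],"roll":0,"gripper":58}]' 20
python3 -m creep '[{"translation":[0,0,20],"roll":0,"gripper":58},{"translation":[0,0,20],"roll":0,"gripper":58},{"translation":[0,0,20],"roll":0,"gripper":58}]' 20
python3 -m creep '[{"translation":[0,0,0],"roll":0,"gripper":58},{"translation":[0,0,0],"roll":0,"gripper":58},{"translation":[0,0,0],"roll":0,"gripper":58},{"translation":[0,0,0],"roll":0,"gripper":58},{"translation":[0,0,0],"roll":0,"gripper":58}]' 3
python3 go.py 0.5623 0.2573 0.21 88.3
python3 - <<'E'
from h import *
s=viewer.camera("scene");cv2.imwrite("pics/up2.png",cv2.resize(s[110:250,200:360],None,fx=4,fy=4,interpolation=cv2.INTER_CUBIC))
E
```

```text
time: 15.15
position: [0.4518, -0.1305, 0.1128]
tool_rot: [0.715, 0.699, 0.001, 0.002]
ft_force: [1.2, -1.5, -1.9]
grip_width: 0.0639
grip_force: 20.0
time: 15.4
position: [0.4501, -0.1331, 0.0911]
tool_rot: [0.716, 0.698, -0.0, -0.001]
ft_force: [-0.2, 0.5, -1.3]
grip_width: 0.0639
grip_force: 20.0
time: 15.82
position: [0.4511, -0.1346, 0.0923]
tool_rot: [0.717, 0.697, 0.0, 0.001]
ft_force: [-0.2, 0.1, -1.0]
grip_width: 0.0642
grip_force: 3.0
shift [ 394.7  100.7 -117.8] roll 0.13 t 15.82 pos [ 0.4511 -0.1346  0.0923] az 88.43 w 0.0642 gf 3.0 F [-0.2  0.1 -1. ] q6 -0.5
```

View pics/up2.png

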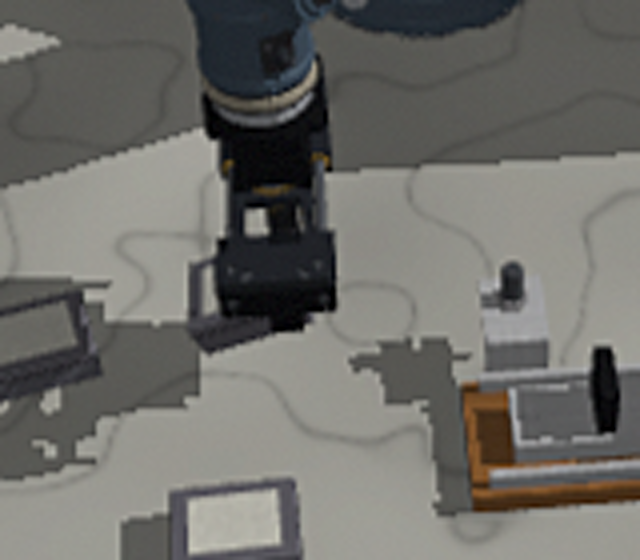

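```bash
for i in 1; do python3 -m creep '[{"translation":[0,0,0],"roll":0,"gripper":58},{"translation":[0,0,0],"roll":0,"gripper":58},{"translation":[0,0,0],"roll":0,"gripper":58},{"translation":[0,0,0],"roll":0,"gripper":58},{"translation":[0,0,0],"roll":0,"gripper":58}]' 3
done
python3 - <<'E'
from h import *
a=cv2.imread("pics/up2.png");s=viewer.camera("scene");s=cv2.resize(s[150:210,230:300],None,fx=5,fy=5,interpolation=cv2.INTER_CUBIC)
cv2.imwrite("pics/up3.png",s)
E
```

```text
time: 16.28
position: [0.4506, -0.1341, 0.0913]
tool_rot: [0.717, 0.698, -0.0, -0.0]
ft_force: [0.0, 0.0, -1.9]
grip_width: 0.064
grip_force: 3.0
```

View pics/up3.png

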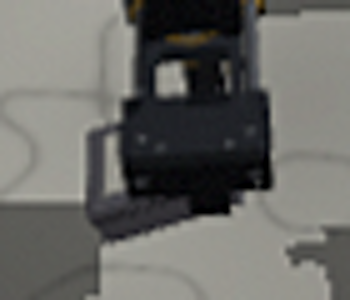

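```bash
python3 - <<'E'
from h import *
K,r,t=cam("scene");R=cv2.Rodrigues(r)[0];c=-R.T@t.ravel()
for (u,v) in ((104,240),(88,213),(195,205)):
    d=R.T@np.linalg.inv(K)@np.array([(u+.5)/5-.5+230,(v+.5)/5-.5+150,1]); p=c+d*(.4826-c[0])/d[0]
    q=p[1:]-[-.1341,.0913]; print(p.round(4),(q*1000).round(1))
E
python3 go.py 0.5604 0.199 0.21 88.3
```

```text
[ 0.4826 -0.1969  0.0503] [-62.8 -41. ]
[ 0.4826 -0.2027  0.0741] [-68.6 -17.2]
[ 0.4826 -0.1442  0.0729] [-10.1 -18.4]
shift [ 336.   100.8 -118.7] roll 0.16 t 16.33 pos [ 0.4506 -0.1341  0.0913] az 88.46 w 0.0638 gf 3.0 F [-0.1  1.  -1.6] q6 -0.5
```

```bash
python3 -m creep '[{"translation":[0,0,0],"roll":0,"gripper":58},{"translation":[0,0,-20],"roll":0,"gripper":58},{"translation":[0,0,-50],"roll":0,"gripper":58},{"translation":[10,3,-80],"roll":0.2,"gripper":58},{"translation":[40,12,-100],"roll":0.2,"gripper":58}]' 20
python3 -m creep '[{"translation":[36,11,0],"roll":0,"gripper":58},{"translation":[74,22,0],"roll":0,"gripper":58},{"translation":[112,33,0],"roll":0,"gripper":58},{"translation":[148,44,0],"roll":0,"gripper":58},{"translation":[170,51,0],"roll":0,"gripper":58}]' 20
python3 -m creep '[{"translation":[26,8,0],"roll":0,"gripper":58},{"translation":[56,17,0],"roll":0,"gripper":58},{"translation":[86,26,0],"roll":0,"gripper":58},{"translation":[112,34,0],"roll":0,"gripper":58},{"translation":[126,37,0],"roll":0,"gripper":58}]' 20
python3 -m creep '[{"translation":[0,0,0],"roll":0,"gripper":58},{"translation":[0,0,0],"roll":0,"gripper":58}]' 20
python3 go.py 0.5606 0.1983 0.075 88.3
```

```text
time: 16.75
position: [0.4647, -0.0971, 0.1936]
tool_rot: [0.719, 0.695, 0.0, 0.002]
ft_force: [1.2, -0.6, -1.7]
grip_width: 0.0635
grip_force: 20.0
time: 17.17
position: [0.5203, 0.0773, 0.1915]
tool_rot: [0.717, 0.697, 0.001, -0.0]
ft_force: [-0.4, -0.3, -0.7]
grip_width: 0.0636
grip_force: 20.0
time: 17.58
position: [0.5615, 0.2016, 0.1913]
tool_rot: [0.717, 0.697, 0.001, 0.0]
ft_force: [0.4, -0.1, -0.5]
grip_width: 0.0638
grip_force: 20.0
time: 17.75
position: [0.5599, 0.1987, 0.1909]
tool_rot: [0.717, 0.697, -0.001, -0.0]
ft_force: [0.5, -0.5, -0.8]
grip_width: 0.0639
grip_force: 20.0
shift [ -0.3   0.9 115.9] roll 0.06 t 17.75 pos [0.5599 0.1987 0.1909] az 88.36 w 0.0639 gf 20.0 F [ 0.5 -0.5 -0.8] q6 0.18
```

```bash
python3 -m creep '[{"translation":[0,1,25],"roll":0,"gripper":58},{"translation":[0,1,55],"roll":0,"gripper":58},{"translation":[0,1,85],"roll":0,"gripper":58},{"translation":[0,1,106],"roll":0,"gripper":58},{"translation":[0,1,116],"roll":0,"gripper":58}]' 20
python3 -m creep '[{"translation":[0,0,0],"roll":0,"gripper":58},{"translation":[0,0,0],"roll":0,"gripper":58},{"translation":[0,0,0],"roll":0,"gripper":58},{"translation":[-4,0,0],"roll":0,"gripper":58},{"translation":[-8,0,0],"roll":0,"gripper":58}]' 3
python3 -m creep '[{"translation":[-2,0,-4],"roll":0,"gripper":58},{"translation":[-5,0,-9],"roll":0,"gripper":58},{"translation":[-8,0,-12],"roll":0,"gripper":58},{"translation":[-11,0,-16],"roll":0,"gripper":58},{"translation":[-15,0,-19],"roll":0,"gripper":58}]' 3
python3 -m creep '[{"translation":[-5,0,-3],"roll":0,"gripper":58},{"translation":[-10,0,-5],"roll":0,"gripper":58},{"translation":[-14,0,-6],"roll":0,"gripper":58},{"translation":[-20,0,-7],"roll":0,"gripper":58},{"translation":[-25,0,-7],"roll":0,"gripper":58}]' 3
python3 go.py 0.5582 0.1258 0.097 88.3
```

```text
time: 18.17
position: [0.559, 0.1963, 0.0725]
tool_rot: [0.718, 0.696, -0.003, -0.002]
ft_force: [-0.3, -0.9, -1.6]
grip_width: 0.0637
grip_force: 20.0
time: 18.58
position: [0.5624, 0.191, 0.077]
tool_rot: [0.718, 0.696, 0.002, 0.001]
ft_force: [-0.1, 4.6, 0.1]
grip_width: 0.0638
grip_force: 3.0
time: 19.0
position: [0.5617, 0.1759, 0.0956]
tool_rot: [0.718, 0.696, 0.001, 0.001]
ft_force: [1.0, 3.4, 0.6]
grip_width: 0.0641
grip_force: 3.0
time: 19.42
position: [0.5598, 0.1497, 0.1012]
tool_rot: [0.718, 0.696, -0.001, -0.0]
ft_force: [-0.3, 0.5, -1.3]
grip_width: 0.064
grip_force: 3.0
shift [-23.9  -0.8   4.2] roll -0.05 t 19.42 pos [0.5598 0.1497 0.1012] az 88.25 w 0.064 gf 3.0 F [-0.3  0.5 -1.3] q6 0.1
```

Force in +y while rotating, as intended. Continue to vertical.

```bash
python3 -m creep '[{"translation":[-5,0,0],"roll":0,"gripper":58},{"translation":[-10,0,1],"roll":0,"gripper":58},{"translation":[-15,0,2],"roll":0,"gripper":58},{"translation":[-20,0,3],"roll":0,"gripper":58},{"translation":[-25,0,4],"roll":0,"gripper":58}]' 3
python3 go.py 0.5582 0.1258 0.097 88.3
python3 -m creep '[{"translation":[-1,0,0],"roll":0,"gripper":58},{"translation":[-2,0,0],"roll":0,"gripper":58},{"translation":[-2,0,0],"roll":0,"gripper":58},{"translation":[-2,0,0],"roll":0,"gripper":58}]' 3
python3 go.py 0.5582 0.1258 0.097 88.3
python3 - <<'E'
from h import *
s=viewer.camera("scene");t=viewer.camera("top")
cv2.imwrite("pics/vert.png",np.hstack([cv2.resize(s[130:240,310:440],(650,550),interpolation=cv2.INTER_CUBIC)]))
E
```

```text
time: 19.83
position: [0.5594, 0.1254, 0.0972]
tool_rot: [0.718, 0.696, 0.0, -0.0]
ft_force: [-0.8, 2.9, -1.0]
grip_width: 0.0641
grip_force: 3.0
shift [ 0.4 -1.2  0.2] roll -0.05 t 19.83 pos [0.5594 0.1254 0.0972] az 88.25 w 0.0641 gf 3.0 F [-0.8  2.9 -1. ] q6 0.06
time: 20.17
position: [0.5593, 0.1237, 0.0973]
tool_rot: [0.718, 0.696, -0.0, 0.0]
ft_force: [0.2, 0.3, -1.2]
grip_width: 0.0644
grip_force: 3.0
shift [ 2.1 -1.1  0.3] roll -0.02 t 20.17 pos [0.5593 0.1237 0.0973] az 88.28 w 0.0644 gf 3.0 F [ 0.2  0.3 -1.2] q6 0.05
```

View pics/vert.png

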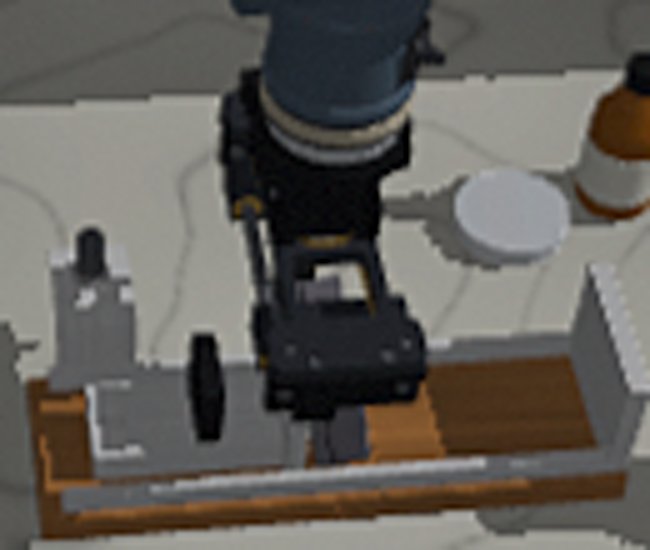

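```bash
python3 -m creep '[{"translation":[0,0,0],"roll":0,"gripper":58},{"translation":[8,0,-4],"roll":0,"gripper":58},{"translation":[24,0,-6],"roll":0,"gripper":58},{"translation":[48,0,-6],"roll":0,"gripper":58},{"translation":[74,0,-6],"roll":0,"gripper":58}]' 20
python3 -m creep '[{"translation":[20,0,0],"roll":0,"gripper":58},{"translation":[36,0,0],"roll":0,"gripper":58},{"translation":[46,0,0],"roll":0,"gripper":58},{"translation":[50,0,2],"roll":0,"gripper":58},{"translation":[50,0,6],"roll":0,"gripper":58}]' 20
python3 -m creep '[{"translation":[0,0,0],"roll":0,"gripper":58},{"translation":[0,0,2],"roll":0,"gripper":58},{"translation":[0,0,4],"roll":0,"gripper":58},{"translation":[0,0,6],"roll":0,"gripper":58},{"translation":[0,0,7],"roll":0,"gripper":58}]' 4
python3 go.py 0.5624 0.2603 0.091 88.3
```

```text
time: 20.68
position: [0.562, 0.1982, 0.1039]
tool_rot: [0.718, 0.696, 0.0, 0.0]
ft_force: [0.3, -0.5, -0.1]
grip_width: 0.0638
grip_force: 20.0
time: 21.1
position: [0.5634, 0.2487, 0.0978]
tool_rot: [0.717, 0.697, 0.001, 0.0]
ft_force: [1.0, 0.4, -0.8]
grip_width: 0.064
grip_force: 20.0
time: 21.52
position: [0.5634, 0.247, 0.091]
tool_rot: [0.718, 0.696, 0.0, -0.0]
ft_force: [-3.0, -0.1, 5.8]
grip_width: 0.0642
grip_force: 4.0
shift [13.2 -1.4  0. ] roll -0.1 t 21.52 pos [0.5634 0.247  0.091 ] az 88.2 w 0.0642 gf 4.0 F [-3.  -0.1  5.8] q6 0.26
```

```bash
python3 -m creep '[{"translation":[2,0,-1],"roll":0,"gripper":58},{"translation":[4,0,-1],"roll":0,"gripper":58},{"translation":[6,0,-1],"roll":0,"gripper":58},{"translation":[8,0,-1],"roll":0,"gripper":58}]' 6
python3 -m creep '[{"translation":[1,0,0],"roll":0,"gripper":58},{"translation":[2,0,0],"roll":0,"gripper":58},{"translation":[3,0,0],"roll":0,"gripper":58}]' 6
python3 -m creep '[{"translation":[1,0,0],"roll":0,"gripper":58},{"translation":[2,0,0],"roll":0,"gripper":58},{"translation":[3,0,0],"roll":0,"gripper":58}]' 6
python3 go.py 0.5624 0.2603 0.091 88.3
```

```text
time: 21.85
position: [0.5635, 0.2554, 0.0914]
tool_rot: [0.718, 0.696, -0.0, 0.0]
ft_force: [0.4, -1.3, 0.2]
grip_width: 0.0637
grip_force: 6.0
time: 22.1
position: [0.5635, 0.2587, 0.0913]
tool_rot: [0.718, 0.696, -0.0, 0.0]
ft_force: [0.2, -0.8, -0.4]
grip_width: 0.0641
grip_force: 6.0
time: 22.35
position: [0.5634, 0.2617, 0.0913]
tool_rot: [0.718, 0.696, -0.0, -0.0]
ft_force: [-0.2, -2.8, 0.4]
grip_width: 0.064
grip_force: 6.0
shift [-1.4 -1.   0.3] roll -0.03 t 22.35 pos [0.5634 0.2617 0.0913] az 88.27 w 0.064 gf 6.0 F [-0.2 -2.8  0.4] q6 0.29
```

```bash
python3 -m creep '[{"translation":[1,0,0],"roll":0,"gripper":58},{"translation":[1,0,0],"roll":0,"gripper":58},{"translation":[1,0,0],"roll":0,"gripper":70},{"translation":[1,0,0],"roll":0,"gripper":76},{"translation":[1,0,0],"roll":0,"gripper":78}]' 6
python3 -m creep '[{"translation":[0,0,-20],"roll":0,"gripper":78},{"translation":[0,0,-50],"roll":0,"gripper":78},{"translation":[0,0,-85],"roll":0,"gripper":78},{"translation":[0,0,-120],"roll":0,"gripper":78},{"translation":[-20,0,-120],"roll":0,"gripper":87}]' 6
python3 -m creep '[{"translation":[-36,0,0],"roll":0,"gripper":87},{"translation":[-76,0,0],"roll":0,"gripper":87},{"translation":[-116,0,0],"roll":0,"gripper":87},{"translation":[-156,0,0],"roll":0,"gripper":87},{"translation":[-190,0,0],"roll":0,"gripper":87}]' 6
python3 boxes.py; python3 go.py 0.6118 -0.1526 0.1 91.5
python3 - <<'E'
from h import *
s=viewer.camera("scene")
cv2.imwrite("pics/b1.png",cv2.resize(s[130:240,310:450],(700,550),interpolation=cv2.INTER_CUBIC))
for d in viewer.recognise("scene","box1"): print(np.round(d["bbox"],1),round(d["p"],2))
E
```

```text
time: 22.77
position: [0.5638, 0.2633, 0.0916]
tool_rot: [0.718, 0.696, 0.001, -0.0]
ft_force: [0.2, 0.1, 0.2]
grip_width: 0.0744
grip_force: 0.0
time: 23.18
position: [0.5676, 0.247, 0.2193]
tool_rot: [0.717, 0.697, 0.008, 0.003]
ft_force: [0.9, 0.1, 1.2]
grip_width: 0.0799
grip_force: 0.0
time: 23.6
position: [0.5571, 0.051, 0.2118]
tool_rot: [0.718, 0.696, 0.0, 0.0]
ft_force: [0.0, -0.3, -0.1]
grip_width: 0.0868
grip_force: 0.0
box [ 0.6134 -0.1766] [0.049 0.059] az 92.6 grip at [ 0.6121 -0.1476]
box [ 0.4312 -0.3214] [0.051 0.067] az 104.0 grip at [ 0.4241 -0.2933]
shift [-195.4   60.8  112.6] roll -3.45 t 23.65 pos [0.5576 0.0453 0.2117] az 88.05 w 0.0869 gf 0.0 F [-0.8 -3.2 -0.3] q6 -0.08
[414.2 184.3  20.6  38.3] 0.8
[192.4 180.3  29.3  25.6] 0.76
[241.9 228.3  32.2  31.8] 0.57
```

```bash
python3 - <<'E'
from h import *
from fit import tow
p=[.5588,.1395,-.0293]
q=proj("scene",tow(p,[(x,y,z) for x in (-32,32) for y in (118,148) for z in (20,104)]))
print(q.min(0).round(1),q.max(0).round(1),(q.max(0)-q.min(0)).round(1))
E
python3 go.py 0.4245 -0.2945 0.1 103.5
```

```text
[413.6 182.4] [435.5 221. ] [21.9 38.6]
shift [-349.8 -121.   111.4] roll -15.52 t 23.75 pos [0.5576 0.0508 0.2117] az 87.98 w 0.0868 gf 0.0 F [0.7 0.6 0.3] q6 -0.07
```

```bash
python3 -m creep '[{"translation":[-36,-12,0],"roll":-4,"gripper":87},{"translation":[-73,-25,0],"roll":-8,"gripper":87},{"translation":[-110,-38,0],"roll":-12,"gripper":87},{"translation":[-146,-50,0],"roll":-15,"gripper":87},{"translation":[-180,-62,0],"roll":-15.5,"gripper":87}]' 8
python3 go.py 0.4245 -0.2945 0.1 103.5
```

```text
time: 24.17
position: [0.4898, -0.1252, 0.2116]
tool_rot: [0.616, 0.788, 0.001, 0.0]
ft_force: [1.2, -0.6, -0.1]
grip_width: 0.0869
grip_force: 0.0
shift [-148.6 -104.4  111.5] roll 0.48 t 24.17 pos [ 0.4898 -0.1252  0.2116] az 103.98 w 0.0869 gf 0.0 F [ 1.2 -0.6 -0.1] q6 -0.72
```

```bash
python3 -m creep '[{"translation":[-30,-20,0],"roll":0.4,"gripper":87},{"translation":[-62,-43,0],"roll":0.4,"gripper":87},{"translation":[-95,-66,20],"roll":0.4,"gripper":87},{"translation":[-126,-88,45],"roll":0.4,"gripper":87},{"translation":[-147,-103,70],"roll":0.4,"gripper":87}]' 8
python3 -m creep '[{"translation":[0,0,20],"roll":0,"gripper":87},{"translation":[0,0,40],"roll":0,"gripper":87},{"translation":[0,0,40],"roll":0,"gripper":87},{"translation":[0,0,40],"roll":0,"gripper":87}]' 8
python3 boxes.py
python3 go.py 0.4245 -0.2945 0.023 103.5
```

```text
time: 24.58
position: [0.4265, -0.2936, 0.1431]
tool_rot: [0.62, 0.785, -0.0, 0.003]
ft_force: [-0.0, -0.2, 0.3]
grip_width: 0.087
grip_force: 0.0
time: 24.92
position: [0.4254, -0.2903, 0.1016]
tool_rot: [0.62, 0.785, 0.0, -0.001]
ft_force: [-0.0, -0.5, 0.2]
grip_width: 0.087
grip_force: 0.0
box [ 0.6126 -0.1804] [0.051 0.067] az 91.5 grip at [ 0.6118 -0.1514]
shift [-3.2 -2.3 79.5] roll -0.06 t 24.97 pos [ 0.426  -0.2909  0.1026] az 103.44 w 0.0868 gf 0.0 F [ 0.1 -0.2  0. ] q6 -1.05
```

```bash
python3 -m creep '[{"translation":[-3,-1.5,25],"roll":0,"gripper":87},{"translation":[-3,-1.5,50],"roll":0,"gripper":87},{"translation":[-3,-1.5,68],"roll":0,"gripper":87},{"translation":[-3,-1.5,78],"roll":0,"gripper":87},{"translation":[-3,-1.5,78],"roll":0,"gripper":72}]' 8
python3 -m creep '[{"translation":[0,0,0],"roll":0,"gripper":58},{"translation":[0,0,0],"roll":0,"gripper":58},{"translation":[0,0,0],"roll":0,"gripper":58},{"translation":[0,0,0],"roll":0,"gripper":58},{"translation":[0,0,0],"roll":0,"gripper":58}]' 20
python3 go.py 0.4245 -0.2945 0.023 88.3
python3 -m creep '[{"translation":[0,0,-10],"roll":0,"gripper":58},{"translation":[0,0,-35],"roll":4,"gripper":58},{"translation":[0,0,-70],"roll":8,"gripper":58},{"translation":[0,0,-105],"roll":12,"gripper":58},{"translation":[0,0,-140],"roll":15.2,"gripper":58}]' 20
python3 -m creep '[{"translation":[0,0,-15],"roll":0,"gripper":58},{"translation":[0,0,-30],"roll":0,"gripper":58},{"translation":[0,0,-30],"roll":0,"gripper":58}]' 20
python3 go.py 0.5606 0.1983 0.190 88.3
```

```text
time: 25.38
position: [0.4247, -0.2942, 0.0237]
tool_rot: [0.62, 0.785, 0.0, -0.001]
ft_force: [-0.7, 0.1, -1.1]
grip_width: 0.0848
grip_force: 0.0
time: 25.8
position: [0.4251, -0.2955, 0.0255]
tool_rot: [0.62, 0.785, -0.0, 0.001]
ft_force: [0.9, 2.0, 6.4]
grip_width: 0.0637
grip_force: 20.0
shift [ 1.1 -0.4  2.5] roll 15.06 t 25.8 pos [ 0.4251 -0.2955  0.0255] az 103.36 w 0.0637 gf 20.0 F [0.9 2.  6.4] q6 -1.06
time: 26.22
position: [0.4234, -0.2943, 0.1658]
tool_rot: [0.72, 0.694, -0.0, -0.001]
ft_force: [0.4, -0.0, -2.0]
grip_width: 0.0641
grip_force: 20.0
time: 26.47
position: [0.4252, -0.296, 0.1977]
tool_rot: [0.718, 0.696, -0.0, 0.003]
ft_force: [0.8, 0.3, -1.9]
grip_width: 0.0635
grip_force: 20.0
shift [498.5 119.4   5.9] roll -0.14 t 26.47 pos [ 0.4252 -0.296   0.1977] az 88.16 w 0.0635 gf 20.0 F [ 0.8  0.3 -1.9] q6 -0.79
```

```bash
python3 -m creep '[{"translation":[25,6,0],"roll":0,"gripper":58},{"translation":[60,14,0],"roll":0,"gripper":58},{"translation":[98,24,0],"roll":0,"gripper":58},{"translation":[136,33,0],"roll":0,"gripper":58},{"translation":[170,41,0],"roll":0,"gripper":58}]' 20
python3 -m creep '[{"translation":[36,9,0],"roll":0,"gripper":58},{"translation":[73,18,0],"roll":0,"gripper":58},{"translation":[110,27,0],"roll":0,"gripper":58},{"translation":[146,35,0],"roll":0,"gripper":58},{"translation":[180,43,0],"roll":0,"gripper":58}]' 20
python3 -m creep '[{"translation":[34,8,0],"roll":0,"gripper":58},{"translation":[70,17,0],"roll":0,"gripper":58},{"translation":[105,25,0],"roll":0,"gripper":58},{"translation":[135,32,0],"roll":0,"gripper":58},{"translation":[148,35,0],"roll":0,"gripper":58}]' 20
python3 -m creep '[{"translation":[0,0,0],"roll":0,"gripper":58},{"translation":[0,0,0],"roll":0,"gripper":58}]' 20
python3 go.py 0.5606 0.1983 0.075 88.3
```

```text
time: 26.88
position: [0.4697, -0.124, 0.1932]
tool_rot: [0.719, 0.695, -0.0, -0.002]
ft_force: [0.1, -0.2, -1.5]
grip_width: 0.0641
grip_force: 20.0
time: 27.3
position: [0.5185, 0.0542, 0.1931]
tool_rot: [0.718, 0.696, -0.001, -0.001]
ft_force: [0.0, -1.3, -1.6]
grip_width: 0.064
grip_force: 20.0
time: 27.72
position: [0.559, 0.2026, 0.193]
tool_rot: [0.717, 0.697, 0.0, -0.001]
ft_force: [0.4, -0.1, -2.2]
grip_width: 0.0636
grip_force: 20.0
time: 27.88
position: [0.5581, 0.1988, 0.1931]
tool_rot: [0.718, 0.696, -0.001, -0.0]
ft_force: [0.2, -0.2, -2.5]
grip_width: 0.0638
grip_force: 20.0
shift [ -0.2   2.8 118.1] roll -0.04 t 27.88 pos [0.5581 0.1988 0.1931] az 88.26 w 0.0638 gf 20.0 F [ 0.2 -0.2 -2.5] q6 0.19
```

```bash
python3 -m creep '[{"translation":[4,2.5,25],"roll":0,"gripper":58},{"translation":[4,2.5,55],"roll":0,"gripper":58},{"translation":[4,2.5,85],"roll":0,"gripper":58},{"translation":[4,2.5,108],"roll":0,"gripper":58},{"translation":[4,2.5,118],"roll":0,"gripper":58}]' 20
python3 -m creep '[{"translation":[0,0,0],"roll":0,"gripper":58},{"translation":[0,0,0],"roll":0,"gripper":58},{"translation":[0,0,0],"roll":0,"gripper":58},{"translation":[0,0,0],"roll":0,"gripper":58},{"translation":[0,0,0],"roll":0,"gripper":58}]' 3
python3 -m creep '[{"translation":[-3,0,0],"roll":0,"gripper":58},{"translation":[-6,0,0],"roll":0,"gripper":58},{"translation":[-9,0,0],"roll":0,"gripper":58},{"translation":[-11,0,0],"roll":0,"gripper":58},{"translation":[-13,0,-2],"roll":0,"gripper":58}]' 3
python3 -m creep '[{"translation":[-2,0,-4],"roll":0,"gripper":58},{"translation":[-5,0,-8],"roll":0,"gripper":58},{"translation":[-8,0,-11],"roll":0,"gripper":58},{"translation":[-11,0,-15],"roll":0,"gripper":58},{"translation":[-14,0,-18],"roll":0,"gripper":58}]' 3
python3 go.py 0.5582 0.1497 0.1012 88.3
```

```text
time: 28.3
position: [0.5589, 0.2002, 0.0728]
tool_rot: [0.719, 0.695, -0.003, -0.002]
ft_force: [-0.5, -0.5, -2.1]
grip_width: 0.0639
grip_force: 20.0
time: 28.72
position: [0.563, 0.2029, 0.0779]
tool_rot: [0.718, 0.696, 0.001, 0.001]
ft_force: [-0.0, -0.9, -1.3]
grip_width: 0.0638
grip_force: 3.0
time: 29.13
position: [0.5615, 0.19, 0.0782]
tool_rot: [0.718, 0.696, 0.0, -0.0]
ft_force: [0.8, 4.2, 0.3]
grip_width: 0.0639
grip_force: 3.0
time: 29.55
position: [0.5604, 0.1749, 0.0964]
tool_rot: [0.718, 0.696, -0.001, 0.0]
ft_force: [0.2, 0.9, -2.0]
grip_width: 0.0638
grip_force: 3.0
shift [-25.2  -1.4  -4.8] roll -0.11 t 29.55 pos [0.5604 0.1749 0.0964] az 88.19 w 0.0638 gf 3.0 F [ 0.2  0.9 -2. ] q6 0.15
```

```bash
python3 -m creep '[{"translation":[-5,0,-3],"roll":0,"gripper":58},{"translation":[-10,0,-4],"roll":0,"gripper":58},{"translation":[-14,0,-5],"roll":0,"gripper":58},{"translation":[-20,0,-6],"roll":0,"gripper":58},{"translation":[-25,0,-6],"roll":0,"gripper":58}]' 3
python3 -m creep '[{"translation":[-5,0,0],"roll":0,"gripper":58},{"translation":[-10,0,1],"roll":0,"gripper":58},{"translation":[-15,0,2],"roll":0,"gripper":58},{"translation":[-20,0,3],"roll":0,"gripper":58},{"translation":[-25,0,4],"roll":0,"gripper":58}]' 3
python3 -m creep '[{"translation":[-1,0,0],"roll":0,"gripper":58},{"translation":[-2,0,0],"roll":0,"gripper":58},{"translation":[-2,0,0],"roll":0,"gripper":58},{"translation":[-2,0,0],"roll":0,"gripper":58}]' 3
python3 go.py 0.5582 0.1237 0.0973 88.3
```

```text
time: 29.97
position: [0.5601, 0.1501, 0.1023]
tool_rot: [0.718, 0.696, -0.0, 0.0]
ft_force: [-0.1, 1.8, -1.3]
grip_width: 0.0644
grip_force: 3.0
time: 30.38
position: [0.5594, 0.1259, 0.0983]
tool_rot: [0.719, 0.695, 0.0, -0.0]
ft_force: [-0.4, 4.1, 1.5]
grip_width: 0.064
grip_force: 3.0
time: 30.72
position: [0.5593, 0.1239, 0.0981]
tool_rot: [0.718, 0.696, -0.0, 0.0]
ft_force: [-0.1, 1.6, -1.4]
grip_width: 0.0639
grip_force: 3.0
shift [-0.2 -1.1  0.8] roll -0.12 t 30.72 pos [0.5593 0.1239 0.0981] az 88.18 w 0.0639 gf 3.0 F [-0.1  1.6 -1.4] q6 0.06
```

```bash
python3 -m creep '[{"translation":[0,0,0],"roll":0,"gripper":58},{"translation":[8,0.5,-4],"roll":0,"gripper":58},{"translation":[24,1,-6],"roll":0,"gripper":58},{"translation":[44,1,-6],"roll":0,"gripper":58},{"translation":[60,1,-6],"roll":0,"gripper":58}]' 20
python3 -m creep '[{"translation":[14,0,0],"roll":0,"gripper":58},{"translation":[26,0,0],"roll":0,"gripper":58},{"translation":[32,0,0],"roll":0,"gripper":58},{"translation":[34,0,2],"roll":0,"gripper":58},{"translation":[34,0,6],"roll":0,"gripper":58}]' 20
python3 -m creep '[{"translation":[0,0,0],"roll":0,"gripper":58},{"translation":[0,0,2],"roll":0,"gripper":58},{"translation":[0,0,4],"roll":0,"gripper":58},{"translation":[0,0,6],"roll":0,"gripper":58},{"translation":[0,0,8],"roll":0,"gripper":58}]' 4
python3 go.py 0.5615 0.2313 0.091 88.3
```

```text
time: 31.13
position: [0.5623, 0.185, 0.1045]
tool_rot: [0.718, 0.696, 0.0, 0.0]
ft_force: [-0.4, -0.0, -1.6]
grip_width: 0.064
grip_force: 20.0
time: 31.55
position: [0.5636, 0.2182, 0.0984]
tool_rot: [0.718, 0.696, 0.0, 0.0]
ft_force: [-0.4, -0.4, -2.2]
grip_width: 0.064
grip_force: 20.0
time: 31.97
position: [0.5636, 0.2171, 0.0911]
tool_rot: [0.719, 0.695, 0.0, 0.0]
ft_force: [-1.2, -0.4, 5.3]
grip_width: 0.0639
grip_force: 4.0
shift [14.1 -2.6  0.1] roll -0.2 t 31.97 pos [0.5636 0.2171 0.0911] az 88.1 w 0.0639 gf 4.0 F [-1.2 -0.4  5.3] q6 0.22
```

```bash
python3 -m creep '[{"translation":[2,-1,-1],"roll":-0.2,"gripper":58},{"translation":[4,-2,-1],"roll":-0.2,"gripper":58},{"translation":[6,-2,-1],"roll":-0.2,"gripper":58},{"translation":[8,-2,-1],"roll":-0.2,"gripper":58}]' 6
python3 -m creep '[{"translation":[1,0,0],"roll":0,"gripper":58},{"translation":[2,0,0],"roll":0,"gripper":58},{"translation":[3,0,0],"roll":0,"gripper":58}]' 6
python3 -m creep '[{"translation":[1,0,0],"roll":0,"gripper":58},{"translation":[2,0,0],"roll":0,"gripper":58},{"translation":[3,0,0],"roll":0,"gripper":58}]' 6
python3 go.py 0.5615 0.2313 0.091 88.3
```

```text
time: 32.3
position: [0.5612, 0.2256, 0.0911]
tool_rot: [0.717, 0.697, -0.001, -0.0]
ft_force: [-1.4, -0.2, -1.7]
grip_width: 0.0636
grip_force: 6.0
time: 32.55
position: [0.5615, 0.2289, 0.091]
tool_rot: [0.717, 0.697, -0.0, -0.0]
ft_force: [-1.1, -0.5, -0.2]
grip_width: 0.0641
grip_force: 6.0
time: 32.8
position: [0.5616, 0.2299, 0.0911]
tool_rot: [0.717, 0.698, -0.002, 0.001]
ft_force: [-1.2, -8.3, -0.2]
grip_width: 0.064
grip_force: 6.0
shift [ 1.4 -0.2  0. ] roll 0.15 t 32.8 pos [0.5616 0.2299 0.0911] az 88.45 w 0.064 gf 6.0 F [-1.2 -8.3 -0.2] q6 0.24
```

```bash
python3 -m creep '[{"translation":[-1,0,0],"roll":0,"gripper":58},{"translation":[-1,0,0],"roll":0,"gripper":70},{"translation":[-1,0,0],"roll":0,"gripper":76},{"translation":[-1,0,0],"roll":0,"gripper":78}]' 6
python3 -m creep '[{"translation":[0,0,-20],"roll":0,"gripper":78},{"translation":[0,0,-50],"roll":0,"gripper":78},{"translation":[0,0,-85],"roll":0,"gripper":78},{"translation":[0,0,-115],"roll":0,"gripper":78},{"translation":[-20,0,-115],"roll":0,"gripper":87}]' 6
python3 -m creep '[{"translation":[-36,0,0],"roll":0,"gripper":87},{"translation":[-76,0,0],"roll":0,"gripper":87},{"translation":[-116,0,0],"roll":0,"gripper":87},{"translation":[-156,0,0],"roll":0,"gripper":87},{"translation":[-190,0,0],"roll":-3,"gripper":87}]' 6
python3 -c "
from h import *
viewer.camera('scene')
for d in viewer.recognise('scene','box1'): print(np.round(d['bbox'],1),round(d['p'],2))
from fit import tow
for a in (88,118):
  q=proj('scene',tow([.5588,.1395,-.0293],[(x,y,z) for x in (-32,32) for y in (a,a+30) for z in (20,104)])); print(q.min(0),q.max(0)-q.min(0))"
python3 go.py 0.6118 -0.1524 0.10 91.5
```

```text
time: 33.13
position: [0.5621, 0.2314, 0.0915]
tool_rot: [0.717, 0.697, 0.001, 0.0]
ft_force: [-0.3, 0.9, 0.4]
grip_width: 0.0747
grip_force: 0.0
time: 33.55
position: [0.5655, 0.2148, 0.2134]
tool_rot: [0.716, 0.698, 0.007, 0.003]
ft_force: [1.5, 0.3, 0.0]
grip_width: 0.08
grip_force: 0.0
time: 33.97
position: [0.5558, 0.0191, 0.2067]
tool_rot: [0.698, 0.716, 0.0, 0.001]
ft_force: [0.7, 0.2, 0.3]
grip_width: 0.0865
grip_force: 0.0
[400.6 184.6  24.1  34.6] 0.86
[238.1 231.3  38.   26.3] 0.79
[418.3 183.3  15.5  41.2] 0.59
[403.09898923 183.12765738] [20.95900643 38.6725895 ]
[413.6062684  182.39707034] [21.888486   38.64869309]
shift [-169.7   52.   107. ] roll -0.43 t 34.07 pos [0.5564 0.0165 0.2066] az 91.07 w 0.0872 gf 0.0 F [-0.2  0.4 -0.4] q6 -0.19
```

Both stand as expected. Third box.

```bash
python3 -m creep '[{"translation":[-34,10,0],"roll":-0.4,"gripper":87},{"translation":[-70,21,10],"roll":-0.4,"gripper":87},{"translation":[-106,32,30],"roll":-0.4,"gripper":87},{"translation":[-142,43,55],"roll":-0.4,"gripper":87},{"translation":[-169,52,80],"roll":-0.4,"gripper":87}]' 8
python3 -m creep '[{"translation":[0,0,15],"roll":0,"gripper":87},{"translation":[0,0,26],"roll":0,"gripper":87},{"translation":[0,0,26],"roll":0,"gripper":87}]' 8
python3 go.py 0.6118 -0.1524 0.023 91.5
```

```text
time: 34.48
position: [0.6137, -0.1475, 0.1273]
tool_rot: [0.696, 0.718, 0.001, 0.002]
ft_force: [1.3, 0.5, -0.1]
grip_width: 0.0868
grip_force: 0.0
time: 34.73
position: [0.6098, -0.1446, 0.0979]
tool_rot: [0.696, 0.718, -0.001, -0.003]
ft_force: [-0.2, 0.8, -0.5]
grip_width: 0.0872
grip_force: 0.0
shift [-8.1  2.1 74.8] roll 0.24 t 34.73 pos [ 0.6098 -0.1446  0.0979] az 91.74 w 0.0872 gf 0.0 F [-0.2  0.8 -0.5] q6 -0.44
```

```bash
python3 -m creep '[{"translation":[-7,1.5,0],"roll":0.2,"gripper":87},{"translation":[-7,1.5,20],"roll":0.2,"gripper":87},{"translation":[-7,1.5,35],"roll":0.2,"gripper":87},{"translation":[-7,1.5,35],"roll":0.2,"gripper":87}]' 8
python3 go.py 0.6118 -0.1524 0.023 91.5
```

```text
time: 35.07
position: [0.6125, -0.1518, 0.0649]
tool_rot: [0.697, 0.717, -0.0, -0.001]
ft_force: [-0.6, -0.2, -0.3]
grip_width: 0.0871
grip_force: 0.0
shift [-0.7 -0.6 41.9] roll 0.14 t 35.07 pos [ 0.6125 -0.1518  0.0649] az 91.64 w 0.0871 gf 0.0 F [-0.6 -0.2 -0.3] q6 -0.45
```

```bash
python3 -m creep '[{"translation":[-0.5,-0.5,15],"roll":0,"gripper":87},{"translation":[-0.5,-0.5,30],"roll":0,"gripper":87},{"translation":[-0.5,-0.5,40],"roll":0,"gripper":87},{"translation":[-0.5,-0.5,41],"roll":0,"gripper":80},{"translation":[-0.5,-0.5,41],"roll":0,"gripper":70}]' 8
python3 -m creep '[{"translation":[0,0,0],"roll":0,"gripper":58},{"translation":[0,0,0],"roll":0,"gripper":58},{"translation":[0,0,0],"roll":0,"gripper":58},{"translation":[0,0,0],"roll":0,"gripper":58},{"translation":[0,0,0],"roll":0,"gripper":58}]' 20
python3 -m creep '[{"translation":[0,0,-10],"roll":0,"gripper":58},{"translation":[0,0,-35],"roll":1,"gripper":58},{"translation":[0,0,-70],"roll":2,"gripper":58},{"translation":[0,0,-105],"roll":3,"gripper":58},{"translation":[0,0,-140],"roll":3.3,"gripper":58}]' 20
python3 -m creep '[{"translation":[0,0,-15],"roll":0,"gripper":58},{"translation":[0,0,-30],"roll":0,"gripper":58},{"translation":[0,0,-30],"roll":0,"gripper":58},{"translation":[0,0,-30],"roll":0,"gripper":58}]' 20
python3 go.py 0.5606 0.2023 0.193 88.3
```

```text
time: 35.48
position: [0.613, -0.1533, 0.0252]
tool_rot: [0.697, 0.717, 0.0, 0.0]
ft_force: [0.5, -0.5, -0.4]
grip_width: 0.08
grip_force: 0.0
time: 35.9
position: [0.6134, -0.154, 0.0257]
tool_rot: [0.697, 0.717, 0.0, 0.001]
ft_force: [0.3, 0.5, 5.9]
grip_width: 0.0636
grip_force: 20.0
time: 36.32
position: [0.6119, -0.1535, 0.1657]
tool_rot: [0.718, 0.696, -0.0, -0.001]
ft_force: [0.4, 0.1, -2.7]
grip_width: 0.0638
grip_force: 20.0
time: 36.65
position: [0.6128, -0.1538, 0.1953]
tool_rot: [0.718, 0.696, 0.0, 0.001]
ft_force: [-0.9, 0.3, -1.2]
grip_width: 0.0641
grip_force: 20.0
shift [354.3 -63.    2.1] roll -0.04 t 36.65 pos [ 0.6128 -0.1538  0.1953] az 88.26 w 0.0641 gf 20.0 F [-0.9  0.3 -1.2] q6 -0.39
```

```bash
python3 -m creep '[{"translation":[25,-4,0],"roll":0,"gripper":58},{"translation":[62,-11,0],"roll":0,"gripper":58},{"translation":[100,-18,0],"roll":0,"gripper":58},{"translation":[138,-24,0],"roll":0,"gripper":58},{"translation":[176,-31,0],"roll":0,"gripper":58}]' 20
python3 -m creep '[{"translation":[36,-6,0],"roll":0,"gripper":58},{"translation":[75,-13,0],"roll":0,"gripper":58},{"translation":[114,-20,0],"roll":0,"gripper":58},{"translation":[150,-27,0],"roll":0,"gripper":58},{"translation":[178,-32,0],"roll":0,"gripper":58}]' 20
python3 -m creep '[{"translation":[0,0,0],"roll":0,"gripper":58},{"translation":[0,0,0],"roll":0,"gripper":58},{"translation":[0,0,0],"roll":0,"gripper":58}]' 20
python3 go.py 0.5606 0.2023 0.077 88.3
```

```text
time: 37.07
position: [0.5854, 0.0246, 0.1925]
tool_rot: [0.718, 0.696, -0.001, -0.002]
ft_force: [0.6, 0.5, -1.8]
grip_width: 0.0639
grip_force: 20.0
time: 37.48
position: [0.5581, 0.2046, 0.1925]
tool_rot: [0.717, 0.697, -0.002, -0.002]
ft_force: [0.6, -0.2, -2.2]
grip_width: 0.0641
grip_force: 20.0
time: 37.73
position: [0.5598, 0.2015, 0.1932]
tool_rot: [0.718, 0.696, -0.001, -0.001]
ft_force: [-0.3, -0.5, -1.7]
grip_width: 0.0637
grip_force: 20.0
shift [  1.    1.1 116.2] roll -0.01 t 37.73 pos [0.5598 0.2015 0.1932] az 88.29 w 0.0637 gf 20.0 F [-0.3 -0.5 -1.7] q6 0.19
```

```bash
python3 -m creep '[{"translation":[1,0.5,25],"roll":0,"gripper":58},{"translation":[1,0.5,55],"roll":0,"gripper":58},{"translation":[1,0.5,85],"roll":0,"gripper":58},{"translation":[1,0.5,108],"roll":0,"gripper":58},{"translation":[1,0.5,118],"roll":0,"gripper":58}]' 20
python3 -m creep '[{"translation":[0,0,0],"roll":0,"gripper":58},{"translation":[0,0,0],"roll":0,"gripper":58},{"translation":[0,0,0],"roll":0,"gripper":58},{"translation":[0,0,0],"roll":0,"gripper":58},{"translation":[0,0,0],"roll":0,"gripper":58}]' 3
python3 -m creep '[{"translation":[-3,0,0],"roll":0,"gripper":58},{"translation":[-6,0,0],"roll":0,"gripper":58},{"translation":[-9,0,0],"roll":0,"gripper":58},{"translation":[-11,0,0],"roll":0,"gripper":58},{"translation":[-13,0,-2],"roll":0,"gripper":58}]' 3
python3 -m creep '[{"translation":[-2,0,-4],"roll":0,"gripper":58},{"translation":[-5,0,-8],"roll":0,"gripper":58},{"translation":[-8,0,-11],"roll":0,"gripper":58},{"translation":[-11,0,-15],"roll":0,"gripper":58},{"translation":[-14,0,-18],"roll":0,"gripper":58}]' 3
python3 -m creep '[{"translation":[-5,0,-3],"roll":0,"gripper":58},{"translation":[-10,0,-4],"roll":0,"gripper":58},{"translation":[-14,0,-5],"roll":0,"gripper":58},{"translation":[-20,0,-6],"roll":0,"gripper":58},{"translation":[-25,0,-6],"roll":0,"gripper":58}]' 3
python3 go.py 0.5582 0.1237 0.0973 88.3
```

```text
time: 38.15
position: [0.559, 0.2006, 0.0729]
tool_rot: [0.719, 0.695, -0.003, -0.002]
ft_force: [-1.0, -0.5, -1.9]
grip_width: 0.0642
grip_force: 20.0
time: 38.57
position: [0.5622, 0.2031, 0.0783]
tool_rot: [0.718, 0.696, 0.001, 0.001]
ft_force: [0.9, -0.2, -0.8]
grip_width: 0.0638
grip_force: 3.0
time: 38.98
position: [0.5604, 0.1895, 0.0785]
tool_rot: [0.718, 0.696, -0.0, -0.0]
ft_force: [0.2, 0.2, -1.2]
grip_width: 0.0638
grip_force: 3.0
time: 39.4
position: [0.5602, 0.1755, 0.0971]
tool_rot: [0.718, 0.696, -0.0, 0.0]
ft_force: [-0.4, 0.8, -0.4]
grip_width: 0.0638
grip_force: 3.0
time: 39.82
position: [0.5595, 0.1503, 0.1027]
tool_rot: [0.718, 0.696, -0.0, 0.0]
ft_force: [-0.5, 0.4, -0.9]
grip_width: 0.0641
grip_force: 3.0
shift [-26.6  -0.5   5.5] roll -0.04 t 39.82 pos [0.5595 0.1503 0.1027] az 88.26 w 0.0641 gf 3.0 F [-0.5  0.4 -0.9] q6 0.1
```

```bash
python3 -m creep '[{"translation":[-5,0,0],"roll":0,"gripper":58},{"translation":[-10,0,1],"roll":0,"gripper":58},{"translation":[-15,0,2],"roll":0,"gripper":58},{"translation":[-20,0,3],"roll":0,"gripper":58},{"translation":[-25,0,5],"roll":0,"gripper":58}]' 3
python3 -m creep '[{"translation":[-1,0,0],"roll":0,"gripper":58},{"translation":[-2,0,0],"roll":0,"gripper":58},{"translation":[-2,0,0],"roll":0,"gripper":58},{"translation":[-2,0,0],"roll":0,"gripper":58}]' 3
python3 go.py 0.5582 0.1237 0.0973 88.3
python3 -m creep '[{"translation":[0,0,0],"roll":0,"gripper":58},{"translation":[8,0,-4],"roll":0,"gripper":58},{"translation":[22,0,-6],"roll":0,"gripper":58},{"translation":[40,0,-6],"roll":0,"gripper":58},{"translation":[56,0,-6],"roll":0,"gripper":58}]' 20
python3 -m creep '[{"translation":[5,0,0],"roll":0,"gripper":58},{"translation":[8,0,0],"roll":0,"gripper":58},{"translation":[8,0,0],"roll":0,"gripper":58},{"translation":[8,0,0],"roll":0,"gripper":58}]' 20
python3 - <<'E'
from h import *
s=viewer.camera("scene")
cv2.imwrite("pics/b3.png",cv2.resize(s[130:240,310:450],(700,550),interpolation=cv2.INTER_CUBIC))
E
python3 go.py 0.5606 0.2013 0.091 88.3
```

```text
time: 40.23
position: [0.5587, 0.1261, 0.0977]
tool_rot: [0.718, 0.696, 0.0, -0.0]
ft_force: [-1.7, 3.7, 2.7]
grip_width: 0.0639
grip_force: 3.0
time: 40.57
position: [0.5586, 0.1239, 0.0976]
tool_rot: [0.718, 0.696, -0.0, 0.0]
ft_force: [-1.0, 1.6, -0.1]
grip_width: 0.0638
grip_force: 3.0
shift [-0.2 -0.4  0.3] roll -0.02 t 40.57 pos [0.5586 0.1239 0.0976] az 88.28 w 0.0638 gf 3.0 F [-1.   1.6 -0.1] q6 0.05
time: 40.98
position: [0.5606, 0.1816, 0.1041]
tool_rot: [0.718, 0.696, 0.0, 0.0]
ft_force: [0.6, -0.0, -2.7]
grip_width: 0.0636
grip_force: 20.0
time: 41.32
position: [0.5605, 0.1879, 0.1036]
tool_rot: [0.718, 0.696, -0.0, 0.0]
ft_force: [0.5, 0.1, -1.8]
grip_width: 0.0638
grip_force: 20.0
shift [13.7 -0.3 12.6] roll -0.05 t 41.37 pos [0.5605 0.1876 0.1036] az 88.25 w 0.0637 gf 20.0 F [ 0.3  0.1 -2.3] q6 0.16
```

View pics/b3.png

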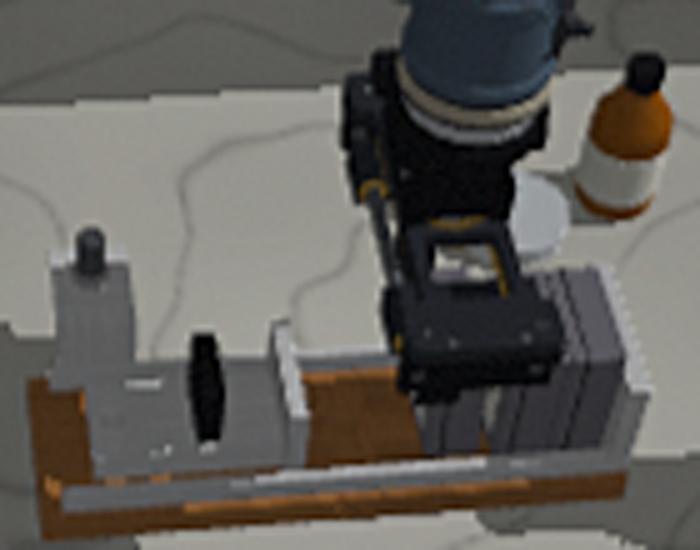

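Two boxes stand snug at the wall (≈(555,380)), the third hangs vertical at ≈(450,420); pin still parked. Set it down and push it to the row.

```bash
python3 -m creep '[{"translation":[0,0,4],"roll":0,"gripper":58},{"translation":[0,0,7],"roll":0,"gripper":58},{"translation":[0,0,10],"roll":0,"gripper":58},{"translation":[0,0,12],"roll":0,"gripper":58},{"translation":[0,0,14],"roll":0,"gripper":58}]' 4
python3 go.py 0.5606 0.2013 0.091 88.3
python3 -m creep '[{"translation":[2,0,-1],"roll":0,"gripper":58},{"translation":[4,0,-1],"roll":0,"gripper":58},{"translation":[6,0,-1],"roll":0,"gripper":58},{"translation":[8,0,-1],"roll":0,"gripper":58}]' 6
python3 -m creep '[{"translation":[1,0,0],"roll":0,"gripper":58},{"translation":[2,0,0],"roll":0,"gripper":58},{"translation":[3,0,0],"roll":0,"gripper":58}]' 6
python3 -m creep '[{"translation":[1,0,0],"roll":0,"gripper":58},{"translation":[2,0,0],"roll":0,"gripper":58}]' 6
python3 go.py 0.5606 0.2013 0.091 88.3
```

```text
time: 41.78
position: [0.5611, 0.1878, 0.0903]
tool_rot: [0.718, 0.696, 0.0, 0.0]
ft_force: [-1.6, 0.6, 6.3]
grip_width: 0.0638
grip_force: 4.0
shift [13.5 -0.9 -0.7] roll -0.09 t 41.78 pos [0.5611 0.1878 0.0903] az 88.21 w 0.0638 gf 4.0 F [-1.6  0.6  6.3] q6 0.16
time: 42.12
position: [0.5606, 0.196, 0.0903]
tool_rot: [0.718, 0.696, -0.0, -0.0]
ft_force: [-0.7, -0.5, -2.6]
grip_width: 0.064
grip_force: 6.0
time: 42.37
position: [0.5608, 0.1983, 0.0905]
tool_rot: [0.717, 0.697, -0.001, 0.0]
ft_force: [0.9, -5.9, -1.2]
grip_width: 0.0639
grip_force: 6.0
time: 42.53
position: [0.5608, 0.1987, 0.0905]
tool_rot: [0.717, 0.697, -0.002, 0.001]
ft_force: [0.5, -8.9, 0.7]
grip_width: 0.0642
grip_force: 6.0
shift [ 2.5 -0.3 -0.5] roll 0.06 t 42.53 pos [0.5608 0.1987 0.0905] az 88.36 w 0.0642 gf 6.0 F [ 0.5 -8.9  0.7] q6 0.19
```

```bash
python3 -m creep '[{"translation":[-2,0,0],"roll":0,"gripper":58},{"translation":[-2,0,0],"roll":0,"gripper":70},{"translation":[-2,0,0],"roll":0,"gripper":76},{"translation":[-2,0,0],"roll":0,"gripper":78}]' 6
python3 -m creep '[{"translation":[0,0,-20],"roll":0,"gripper":78},{"translation":[0,0,-50],"roll":0,"gripper":78},{"translation":[0,0,-80],"roll":0,"gripper":78},{"translation":[0,0,-100],"roll":5,"gripper":60},{"translation":[-20,0,-100],"roll":12,"gripper":36}]' 20
python3 -m creep '[{"translation":[-20,0,0],"roll":7,"gripper":36},{"translation":[-40,0,0],"roll":14,"gripper":36},{"translation":[-60,0,0],"roll":21,"gripper":36},{"translation":[-80,0,0],"roll":28,"gripper":36},{"translation":[-90,0,0],"roll":35,"gripper":36}]' 20
python3 -m creep '[{"translation":[0,0,0],"roll":7,"gripper":36},{"translation":[0,0,0],"roll":14,"gripper":36},{"translation":[0,0,0],"roll":21,"gripper":36},{"translation":[0,0,0],"roll":28,"gripper":36},{"translation":[0,0,0],"roll":35,"gripper":36}]' 20
python3 go.py 0.559 0.0735 0.120 -1.7
```

```text
time: 42.87
position: [0.5613, 0.1994, 0.0909]
tool_rot: [0.718, 0.696, 0.001, 0.0]
ft_force: [0.2, -0.1, -0.0]
grip_width: 0.0743
grip_force: 0.0
time: 43.28
position: [0.5637, 0.1823, 0.196]
tool_rot: [0.787, 0.617, 0.006, 0.002]
ft_force: [0.8, 0.2, -0.6]
grip_width: 0.0709
grip_force: 0.0
time: 43.7
position: [0.5384, 0.0902, 0.1909]
tool_rot: [0.937, 0.349, -0.0, 0.0]
ft_force: [-0.0, 0.5, -0.5]
grip_width: 0.0404
grip_force: 0.0
time: 44.12
position: [0.5391, 0.0919, 0.1909]
tool_rot: [0.999, 0.052, 0.0, -0.0]
ft_force: [0.0, -0.7, 0.7]
grip_width: 0.0361
grip_force: 0.0
shift [17.9 20.4 70.9] roll 7.61 t 44.12 pos [0.5391 0.0919 0.1909] az 5.91 w 0.0361 gf 0.0 F [ 0.  -0.7  0.7] q6 1.43
```

```bash
python3 -m creep '[{"translation":[9,10,0],"roll":4,"gripper":36},{"translation":[18,20,0],"roll":7.6,"gripper":36},{"translation":[18,20,25],"roll":7.6,"gripper":36},{"translation":[18,20,50],"roll":7.6,"gripper":36},{"translation":[18,20,70],"roll":7.6,"gripper":36}]' 20
python3 -m creep '[{"translation":[0,0,0],"roll":0,"gripper":36},{"translation":[0,0,0],"roll":0,"gripper":36}]' 20
python3 go.py 0.559 0.0732 0.078 -1.7
python3 -c "
from h import *
viewer.camera('scene')
for d in viewer.recognise('scene','box1'): print(np.round(d['bbox'],1),round(d['p'],2))"
```

```text
time: 44.53
position: [0.5592, 0.0738, 0.1199]
tool_rot: [1.0, -0.012, 0.0, -0.0]
ft_force: [-0.1, 0.1, -0.2]
grip_width: 0.0361
grip_force: 0.0
time: 44.7
position: [0.5584, 0.074, 0.12]
tool_rot: [1.0, -0.012, -0.001, -0.0]
ft_force: [0.8, -0.4, 0.1]
grip_width: 0.036
grip_force: 0.0
shift [ 0.7  0.8 42. ] roll 0.37 t 44.7 pos [0.5584 0.074  0.12  ] az -1.33 w 0.036 gf 0.0 F [ 0.8 -0.4  0.1] q6 1.53
[421.5 182.9  13.7  36.1] 0.89
[408.2 184.2  15.   36.2] 0.83
```

```bash
python3 -m creep '[{"translation":[0,1,15],"roll":0.3,"gripper":36},{"translation":[0,1,30],"roll":0.3,"gripper":36},{"translation":[0,1,42],"roll":0.3,"gripper":36},{"translation":[0,1,42],"roll":0.3,"gripper":20},{"translation":[0,1,42],"roll":0.3,"gripper":8}]' 20
python3 -m creep '[{"translation":[0,0,0],"roll":0,"gripper":8},{"translation":[0,0,0],"roll":0,"gripper":8},{"translation":[0,0,0],"roll":0,"gripper":8},{"translation":[0,0,0],"roll":0,"gripper":8}]' 20
python3 go.py 0.561 0.1477 0.078 -1.7
python3 -m creep '[{"translation":[0,-8,0],"roll":0,"gripper":8},{"translation":[0,-20,0],"roll":0,"gripper":8},{"translation":[0,-34,0],"roll":0,"gripper":8},{"translation":[0,-48,0],"roll":0,"gripper":8},{"translation":[0,-58,0],"roll":0,"gripper":8}]' 20
python3 -m creep '[{"translation":[0,-3,0],"roll":0,"gripper":8},{"translation":[0,-5,0],"roll":0,"gripper":8},{"translation":[0,-7,0],"roll":0,"gripper":8},{"translation":[0,-9,0],"roll":0,"gripper":8}]' 20
python3 go.py 0.561 0.1477 0.078 -1.7
```

```text
time: 45.22
position: [0.5597, 0.0727, 0.0796]
tool_rot: [1.0, -0.014, 0.001, -0.0]
ft_force: [-0.2, -1.0, 0.4]
grip_width: 0.0294
grip_force: 0.0
time: 45.55
position: [0.56, 0.0733, 0.08]
tool_rot: [1.0, -0.014, 0.001, -0.0]
ft_force: [0.5, 3.1, 5.3]
grip_width: 0.014
grip_force: 20.0
shift [ -1.2 -74.4   2. ] roll 0.05 t 45.55 pos [0.56   0.0733 0.08  ] az -1.65 w 0.014 gf 20.0 F [0.5 3.1 5.3] q6 1.53
time: 45.97
position: [0.5615, 0.1307, 0.08]
tool_rot: [1.0, -0.014, 0.001, 0.001]
ft_force: [-0.7, -2.1, 6.5]
grip_width: 0.0138
grip_force: 20.0
time: 46.3
position: [0.5617, 0.1391, 0.08]
tool_rot: [1.0, -0.014, 0.001, 0.001]
ft_force: [-0.1, -2.5, 6.4]
grip_width: 0.0137
grip_force: 20.0
shift [-1.  -8.6  2. ] roll 0.12 t 46.3 pos [0.5617 0.1391 0.08  ] az -1.58 w 0.0137 gf 20.0 F [-0.1 -2.5  6.4] q6 1.65
```

```bash
for k in 1; do
python3 -m creep '[{"translation":[0,-1.5,0],"roll":0,"gripper":8},{"translation":[0,-3,0],"roll":0,"gripper":8},{"translation":[0,-4.5,0],"roll":0,"gripper":8},{"translation":[0,-6,0],"roll":0,"gripper":8}]' 20
python3 -m creep '[{"translation":[0,-1,0],"roll":0,"gripper":8},{"translation":[0,-2,0],"roll":0,"gripper":8}]' 20
python3 -m creep '[{"translation":[0,-1,0],"roll":0,"gripper":8},{"translation":[0,-1.5,0],"roll":0,"gripper":8}]' 20
done
python3 go.py 0.561 0.1477 0.078 -1.7
```

```text
time: 46.63
position: [0.5618, 0.1449, 0.08]
tool_rot: [1.0, -0.014, 0.001, 0.001]
ft_force: [-1.4, -1.2, 6.0]
grip_width: 0.0138
grip_force: 20.0
time: 46.8
position: [0.5619, 0.1469, 0.08]
tool_rot: [1.0, -0.014, 0.001, 0.001]
ft_force: [-1.4, -1.6, 7.2]
grip_width: 0.0136
grip_force: 20.0
time: 46.97
position: [0.562, 0.1479, 0.08]
tool_rot: [1.0, -0.014, 0.001, 0.001]
ft_force: [-0.3, -5.1, 7.1]
grip_width: 0.0138
grip_force: 20.0
shift [-1.   0.2  2. ] roll 0.14 t 46.97 pos [0.562  0.1479 0.08  ] az -1.56 w 0.0138 gf 20.0 F [-0.3 -5.1  7.1] q6 1.67
```

```bash
python3 -m creep '[{"translation":[0,-1,0],"roll":0,"gripper":8},{"translation":[0,-2,0],"roll":0,"gripper":8}]' 20
python3 -m creep '[{"translation":[0,-1,0],"roll":0,"gripper":8},{"translation":[0,-1,0],"roll":0,"gripper":8}]' 20
python3 go.py 0.561 0.1477 0.078 -1.7
```

```text
time: 47.13
position: [0.562, 0.148, 0.08]
tool_rot: [1.0, -0.013, 0.001, 0.003]
ft_force: [-0.6, -13.8, 6.6]
grip_width: 0.0137
grip_force: 20.0
time: 47.3
position: [0.5619, 0.148, 0.0799]
tool_rot: [1.0, -0.013, 0.0, 0.003]
ft_force: [-1.3, -14.1, 6.8]
grip_width: 0.0139
grip_force: 20.0
shift [-0.9  0.3  1.9] roll 0.23 t 47.3 pos [0.5619 0.148  0.0799] az -1.47 w 0.0139 gf 20.0 F [ -1.3 -14.1   6.8] q6 1.67
```

```bash
python3 -m creep '[{"translation":[0,1,0],"roll":0,"gripper":8},{"translation":[0,2,0],"roll":0,"gripper":8},{"translation":[0,2,0],"roll":0,"gripper":20},{"translation":[0,2,0],"roll":0,"gripper":32},{"translation":[0,2,0],"roll":0,"gripper":34}]' 20
python3 -m creep '[{"translation":[0,0,0],"roll":0,"gripper":34},{"translation":[0,0,-20],"roll":0,"gripper":34},{"translation":[0,0,-50],"roll":0,"gripper":34},{"translation":[0,0,-85],"roll":0,"gripper":34},{"translation":[0,0,-120],"roll":0,"gripper":34}]' 20
python3 -m creep '[{"translation":[0,35,0],"roll":0,"gripper":34},{"translation":[0,75,0],"roll":0,"gripper":34},{"translation":[0,115,0],"roll":0,"gripper":34},{"translation":[0,155,0],"roll":0,"gripper":34},{"translation":[0,190,0],"roll":0,"gripper":34}]' 20
python3 -m creep '[{"translation":[0,35,0],"roll":0,"gripper":34},{"translation":[0,75,0],"roll":0,"gripper":34},{"translation":[0,115,0],"roll":0,"gripper":34},{"translation":[0,155,0],"roll":0,"gripper":34},{"translation":[0,190,0],"roll":0,"gripper":34}]' 20
python3 - <<'E'
from h import *
from fit import tow
for n in ("scene","top"):
    im=viewer.camera(n); cv2.imwrite(f"pics/end_{n}.png",im)
    for th in ("box1","pin","plate_grip"):
        print(n,th,[(np.round(d["bbox"],1).tolist(),round(d["p"],2)) for d in viewer.recognise(n,th)])
    P=[.5588,.1395,-.0293]
    for a in (58,88,118):
        q=proj(n,tow(P,[(x,y,z) for x in (-32,32) for y in (a,a+30) for z in (20,104)])); print(a,q.min(0).round(1),(q.max(0)-q.min(0)).round(1))
    q=proj(n,tow(P,[(x,y,z) for x in (-22,22) for y in (1,15) for z in (40,84)]));print("grip",q.min(0).round(1),(q.max(0)-q.min(0)).round(1))
    q=proj(n,tow(P,[(-85+x,-120+y,z) for x in (-8,8) for y in (-8,8) for z in (60,92)]));print("pin",q.min(0).round(1),(q.max(0)-q.min(0)).round(1))
    q=proj(n,tow(P,[(37*s,58-t,70) for s in (-1,1) for t in (0,10)])); print("platetop",q.round(1).tolist())
s=cv2.imread("pics/end_scene.png",0); print(s[195:203:2,385:425])
E
```

```text
time: 47.72
position: [0.5611, 0.1501, 0.0786]
tool_rot: [1.0, -0.014, -0.0, -0.0]
ft_force: [-0.7, -0.5, -0.1]
grip_width: 0.0262
grip_force: 0.0
time: 48.13
position: [0.5603, 0.1504, 0.199]
tool_rot: [1.0, -0.014, -0.001, 0.0]
ft_force: [0.8, -0.4, 0.6]
grip_width: 0.0336
grip_force: 0.0
time: 48.55
position: [0.5554, -0.0415, 0.1986]
tool_rot: [1.0, -0.014, -0.0, 0.0]
ft_force: [0.7, 0.2, 0.5]
grip_width: 0.0341
grip_force: 0.0
time: 48.97
position: [0.55, -0.232, 0.1984]
tool_rot: [1.0, -0.014, -0.0, 0.0]
ft_force: [0.2, -0.0, 1.7]
grip_width: 0.0341
grip_force: 0.0
scene box1 [([394.4, 185.1, 18.3, 39.6], 0.9), ([408.6, 184.1, 14.0, 33.9], 0.88), ([418.9, 184.4, 16.0, 37.8], 0.56), ([476.8, 180.8, 38.0, 54.4], 0.34)]
scene pin []
scene plate_grip [([356.6, 191.9, 45.1, 33.7], 0.64)]
58 [392.6 183.9] [20.  38.7]
88 [403.1 183.1] [21.  38.7]
118 [413.6 182.4] [21.9 38.6]
grip [373.7 193.4] [ 9.4 23.3]
pin [325.  175.1] [ 6.4 12.3]
platetop [[394.4, 191.5], [390.8, 191.7], [399.7, 212.7], [396.0, 212.9]]
top box1 [([240.0, 197.1, 13.2, 20.6], 0.65), ([219.8, 198.5, 12.9, 19.3], 0.
[... 292 characters left out ...]
[252.8, 196.6], [255.9, 196.7]]
[[156 157 157 157 162 137  81  85  90  94  67  87  90  49  48  84  92  53
   85  90  89  87  88  88  88  67  82  88  85  52  82  89  89  87  88  90
   86  51  81  90]
 [157 155 157 158 167 101  71  89  93  92  94  91  92  68  39  84  92  84
   51  82  88  88  89  88  87 106  57  83  91  54  82  88  87  87  88  88
   91  74  78  87]
 [170 170 171 175 156  91  73  73  91  92  93  88  90  94  50  44  83  92
   53  82  89  86  87  88  89  90  72  76  86  91  51  83  89  86  87  88
   88  89  72  87]
 [ 85  83  86  87  80  77  76  77  91  93  94  93  88  93  69  38  81  90
   91  52  82  91  88  89  89  90  91  56  88  93  67  66  87  92  93  93
   95  94 100  70]]
```

Run:
```python
from h import *
s=cv2.imread("pics/end_scene.png",0); p=cv2.imread("pics/parked.png",0); print(s[172:190:2,320:336])
q=cv2.resize(p,(140,80),interpolation=cv2.INTER_AREA); print(q[22:40:2,20:36])
print(hand_in())
```

```text
[[131 142 149 148 149 149 149 150 149 150 149 151 151 149 151 149]
 [143 136 141 148 148 152 154 157 157 155 152 150 150 151 150 149]
 [148 136 130 145 154 123  84  57  51  72 120 149 153 150 151 152]
 [149 144 135 141 157  70  43  60  62  61  73 149 154 153 153 150]
 [157 159 153 159 174  78  23  32  36  40  75 157 160 157 159 153]
 [165 168 168 134 125  57  29  32  36  44  68 145 160 158 160 157]
 [ 99  83  86  91  73  46  27  26  32  42  80 124 156 158 160 161]
 [109  85  84  85  79  66  83  98  88 108 119 153 161 160 159 163]
 [156 165 164 165 169 147 148 150 149 147 160 162 162 161 161 163]]
[[129 139 144 146 145 146 147 146 146 145 146 146 146 147 146 147]
 [138 133 138 144 146 149 150 150 151 149 149 148 147 147 146 146]
 [144 132 128 141 149 120  85  59  53  73 119 147 149 146 147 148]
 [146 141 134 141 148  73  42  54  59  57  77 141 152 150 149 147]
 [152 155 151 159 164  79  25  31  33  38  74 148 158 155 157 149]
 [157 161 159 134 119  58  28  33  36  42  70 138 157 156 156 154]
 [101  84  87  89  69  47  32  30  32  46  79 121 152 156 156 157]
 [111  88  85  87  80  68  81  92  89 103 118 147 156 156 157 159]
 [152 159 160 162 162 142 141 143 143 143 155 160 158 157 157 158]]
the job is handed in; nothing more can be done
None
```

I handed the job in at about 49 s: the pin is parked in the notch, the three boxes I found stand upright in a row against the end wall, and the end plate is pushed up snug against them. My last camera check agreed with this, but no verdict came back.

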